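# Clip the control board and crib the light bars

## Task

Get this bench ready for soldering a lamp: draw the holder's sprung curved arm back until the yellow stay drops and keeps it there, lay the green control board flat and long side against the blue fixed edge, midway along it, and then lift the stay so that the arm springs in and clamps the board. Clear the loose light bars onto the aluminium rack as a crosswise tower: two parallel bars to a layer with a gap between them, the lowest pair on the two black marks, each next pair across the one below, spaced and centred the same way, and an odd last bar on one side as if its partner were still to come. The tower may be built before or after the board is clamped; leave the other things on the bench alone.

Things in the scene. Friction and masses are not known exactly. Their poses are not given: they have to be found in the camera images.
- holder: Board holder, fixed, left or right of the bars: black plate 12 mm thick, x -205 to 60, y -125 to 125 mm. Origin on the bench under the seat's centre; x points to the fixed edge, y along it. The edge is two blue blocks (14 mm long, rising 22 mm above the plate) at y -43 and +43 mm with faces at x = +25 mm; the 72 mm between them is open, room for a finger.
- seat (a point): Centre of the board's seat on the plate's upper face (12 mm above the bench), axes as the holder's. A board against the fixed edge and midway along it has its centre 6 mm above this point and its long axis along y.
- clip (a joint): Sprung curved steel arm on a vertical pivot; rad. 0 = fully in; grows clockwise from above as it is drawn back to the holder's -x, at most 0.8. About 0.12 with a board clamped, 0.6 when held by the stay: drawn past 0.63, the stay drops behind its brass pin and the arm may be let go. The spring pulls it inward, 2 to 6 N at the post, damped.
- clip_pivot (a point): Point on the clip arm's pivot axis, 21 mm above the bench, at the holder's x -49, y +100 mm. The arm's bar is 12 mm thick, 15 to 27 mm above the bench; its white nose (16 mm round) presses the board's near long side 30 mm from the middle and pushes a board lying a few mm short home against the edge.
- clip_post (a point): Orange upright post at the end of the curved arm, 16 mm thick, for drawing the arm back; its top is 73 mm and this point, on its axis, 58 mm above the bench; free to be gripped down to 30 mm above the bench. 139 mm from the pivot axis.
- stay (a joint): Yellow stay, a flap on a level hinge; rad. 0 = down, grows as its free end is lifted, at most 0.6; spring and weight push it down (2 N at the knob, up to 6 N while it holds the arm). The arm's pin lifts it as the arm is drawn back, then it drops by itself; lifting it past 0.18 frees the arm at once.
- stay_hinge (a point): Point on the stay's hinge axis (which runs along the holder's y), 32 mm above the bench.
- stay_knob (a point): Centre of the red ball knob (22 mm) on the stay; 78 mm above the bench when the stay is down, 65 mm from the hinge along the holder's +x and 46 mm above it. The ball stands on a 10 mm stem that meets the flap 20 mm below the ball's centre. With the arm held back, the orange post stands about 55 mm from it.
- board: Control board: green circuit board in a black frame, 100 x 50 x 12 mm, 0.11 kg; origin at its very centre (6 mm above what it lies on), x along its length, y across.
- rack: Cooling rack, fixed: aluminium plate 150 x 150 x 15 mm; origin under its centre. It stands on the side of the bars away from the holder, a little turned.
- rack_top (a point): Centre of the rack's top face, 15 mm above the bench. Two black marks, each the size of a bar, run along its x axis at y = -32 and +32 mm; the pair above them runs along its y at x = -32 and +32 mm, the third layer again as the first.
- bar1: Light bar: white strip with yellow chips on an aluminium bar, 110 x 22 x 12 mm, 0.07 kg; origin at its very centre, x along its length. Three to five of the five light bars, all alike, lie flat on the bench (None: absent).
- bar2: Light bar: white strip with yellow chips on an aluminium bar, 110 x 22 x 12 mm, 0.07 kg; origin at its very centre, x along its length. Three to five of the five light bars, all alike, lie flat on the bench (None: absent).
- bar3: Light bar: white strip with yellow chips on an aluminium bar, 110 x 22 x 12 mm, 0.07 kg; origin at its very centre, x along its length. Three to five of the five light bars, all alike, lie flat on the bench (None: absent).
- bar4: Light bar: white strip with yellow chips on an aluminium bar, 110 x 22 x 12 mm, 0.07 kg; origin at its very centre, x along its length. Three to five of the five light bars, all alike, lie flat on the bench (None: absent).
- bar5: Light bar: white strip with yellow chips on an aluminium bar, 110 x 22 x 12 mm, 0.07 kg; origin at its very centre, x along its length. Three to five of the five light bars, all alike, lie flat on the bench (None: absent).
- spool: Bystander: spool, 60 mm across, 42 mm high; leave alone. Origin under its centre.
- jar: Bystander: amber jar, 56 mm across, 60 mm high; leave alone. Origin under its centre.
- parts_bin: Bystander: blue parts bin, 60 x 80 x 40 mm; leave alone. Origin under its centre.

How it is judged:
By the outcome, as a careful person would: the job done as asked, in the order asked, and still so for the second after the job is handed in, with the robot touching nothing.
Of bar1, bar2, bar3, bar4, bar5 only 3 to 5 are there at a start; the rules pass over those that are not, and their reading is None.
At some moment in a run one of board may be knocked a few centimetres aside while the robot is not near it.
Once in a run the grip may slacken for a moment while it holds something.
It also fails if it takes over 210 s, if anything falls off the work surface, if the arm or the gripper's body presses on something with over 40 N, if the wrist force passes 120 N, or if a joint passes its speed limit or range.

## Robot

A 6-joint arm with a two-finger parallel gripper is mounted at the origin on the work surface. World frame = base frame: x ahead of the robot, y to its left, z up, the work surface at z = 0. Lengths are in m, angles in rad, forces in N, time in s.
With the tool pointing down it reaches from about 0.35 to 0.85 m from the base axis. Payload 8.1 kg.
Tool frame: the origin (TCP) lies between the finger pads; the fingertips stand 8 mm ahead of it and the grasp point (between the pads) lies 11 mm behind it (robot.tip_reach is the y of the fingertips in the tool frame, in m); y points along the fingers, z is the direction in which the jaws open and shut, and the axes are right-handed (so a half turn about y gives the same grasp; the last joint's range is limited). The gripper opens to 93 mm and grips with 3 to 60 N. Pads are 15 mm wide; open, the fingers measure 128 mm over their backs; the gripper's body (75 mm by 188 mm) begins 65 mm behind the grasp point.
Start: joints at [1.022, 0.13, 1.488, -0, 1.523, -0.085], TCP at [0.268, 0.537, 0.227] pointing down, gripper open.
Joint ranges: [-2.96, 2.96], [-0.89, 2.26], [0.02, 2.5], [-1.34, 4.48], [0, 2.73], [-2.66, 2.66]. Speed limits (rad/s): [2.39, 2.39, 2.79, 3.14, 3.14, 3.14].

## Interface

Orientations are given as a rotation vector (axis times angle).
In Python, from plant import robot gives the robot as it stands.
- The arm moves only by the tool carry_out, never from a script. Its argument "increments" is a list of rows, each an object with "linear": the shift along the tool's x, y, z in m, a list of three; "yaw": the turn about the tool's y in rad. A call has 1 to 5 rows; each row is the pose to reach, as a shift and turn from the pose measured when the call began, along the tool's axes at that moment; what a row does not reach only later rows make up. A row lasts 1/8 s, in which the tool goes at most 62.5 mm and 10.7 degrees, less where a joint would pass 70% of its speed; a pose out of reach is approached as far as the arm can. A call with a gripper value outside its range is refused whole. "gripper" is the opening, from 0 (shut) to 1 (fully open), set as the call begins (left out, the last holds). The fingers move at their own pace and stop on an object; "newtons" is the grip in N (left out, the last holds). Time passes only in rows, so rows that repeat a pose let the fingers close. It gives the time, the measured TCP pose, the force and the opening at its end, in the units of the state.
- robot.read_state(): the state, without advancing time (a new reading comes with each control period).
- robot.read_camera(name): name is "scene" or "side" or "wrist"; returns the picture (420x560x3 uint8, blue, green, red); there is no depth.
- robot.camera_params(name): a dict with "fov_y" (degrees; the focal length in pixels is half the picture's height over the tangent of half this angle, whatever the lens; pixels are square), "cx", "cy" (the principal point, pixels), "k1" (the pictures are not rectified: a ray, as slopes to the right and down, at radius r is drawn at 1 + k1 r^2 times it, then the intrinsics apply), "R" (3x3) and "t" (3): a world point X has camera coordinates R X + t. Camera axes: x right, y down, z forward; pixel columns grow to the right and rows downward; lengths in m; the calibration is good to about 2 mm. A picture is of the moment at which its call begins: read the wrist's pose just before it. camera_params takes no time and is no camera call; for the wrist camera it gives the pose at the moment of the call.
- robot.close_job(): hands the job in, once; it reports no verdict.
The state is a dict: "t": time; "q": joint angles; "dq": joint speeds; "joint_torque": joint torques, N m; "tool_pos": TCP position; "orientation": TCP orientation; "force": force on the tool from outside, world axes, zero at the start; "wrist_torque": the same for the moment, N m; "opening": finger opening in m.
Only numpy, scipy, OpenCV 4.12 (cv2) and the standard library are available. Lean on these libraries where they do the work, as an engineer would, in place of code of your own. Each camera call takes 0.05 s, during which the arm holds its last target.

## Working session

There is one attempt and no reset: what is moved stays moved. The work goes in short steps, Python scripts to look and compute and a tool call to move; the robot and the scene stay as the last step left them, time stands still between calls to the robot, and variables do not carry over. Pictures are saved under pics/ and viewed, and the job is handed in when it is done.

Besides the shell and the picture viewer there is one more tool, called after "Emit:" as a command line: name --argument value ..., lists and objects as JSON in quotes. carry_out: Moves the arm, as the interface text tells. Its arguments: {"type":"object","properties":{"increments":{"type":"array","items":{"type":"object","properties":{"linear":{"type":"array","items":{"type":"number"}},"yaw":{"type":"number"}}}},"gripper":{"type":"number"},"newtons":{"type":"number"}},"required":["increments"]}

```bash
ls; mkdir -p pics; python3 - <<'E'
from plant import robot
import cv2
print(robot.read_state())
for n in ["scene","side","wrist"]:
    print(n,robot.camera_params(n))
    cv2.imwrite(f"pics/{n}0.png",robot.read_camera(n))
print(robot.tip_reach)
E
```

```text
pics
{'t': 0.0, 'q': array([ 1.02156649e+00,  1.31152094e-01,  1.48926594e+00,  2.67739805e-05,
        1.52300201e+00, -8.54154358e-02]), 'dq': array([ 2.40390731e-04,  2.29261692e-03, -2.81901627e-05,  1.26453776e-03,
       -1.52021026e-03,  6.09936420e-04]), 'joint_torque': array([-4.54258989e-04, -5.59854376e+01, -4.91743934e+01,  7.66578689e-02,
        3.59949586e-02, -1.16093452e-04]), 'tool_pos': array([0.26810851, 0.53615033, 0.22560018]), 'orientation': array([-1.54176196,  0.36424587, -0.36330318]), 'force': array([-0.05605511, -0.31338268,  0.21042742]), 'wrist_torque': array([ 0.02372901, -0.01716286,  0.03503886]), 'opening': 0.09292843018510268}
scene {'fov_y': 54.27463369568252, 'cx': 276.2414680289436, 'cy': 210.73562838321672, 'k1': -0.07933293175867118, 'R': array([[ 0.88414565,  0.46672605, -0.02129009],
       [ 0.27653185, -0.55949165, -0.7813445 ],
       [-0.37658546,  0.68493495, -0.62373673]]), 't': array([-0.51075676, -0.08032828,  1.30132402])}
side {'fov_y': 56.888423717666676, 'cx': 272.7151912071097, 'cy': 211.12192628533012, 'k1': 0.010462262923390317, 'R': array([[-0.99531787, -0.09332496, -0.02515518],
       [-0.02398497,  0.49059054, -0.87106007],
       [ 0.09363254, -0.86637831, -0.49053193]]), 't': array([0.56454944, 0.08796746, 0.88599492])}
wrist {'fov_y': 62.01499700112799, 'cx': 277.84334772603404, 'cy': 211.0442935016402, 'k1': -0.07784833076009953, 'R': array([[ 0.44737416,  0.89434355, -0.00244396],
       [ 0.86506899, -0.43203354,  0.25495619],
       [ 0.22696255, -0.116175  , -0.96694952]]), 't': array([-0.59966256, -0.02991614,  0.38922878])}
0.008
```

View pics/scene0.png

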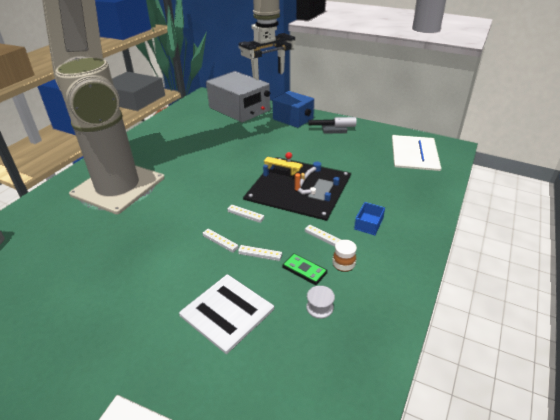

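View pics/side0.png

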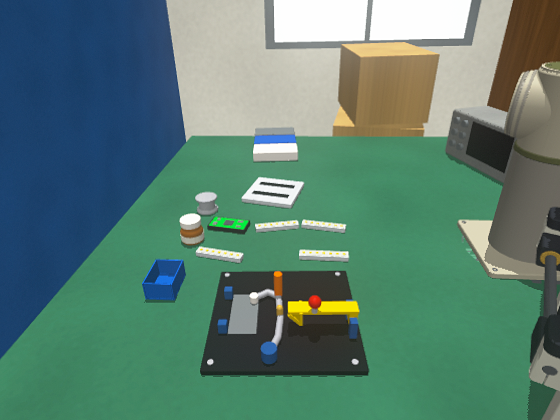

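View pics/wrist0.png

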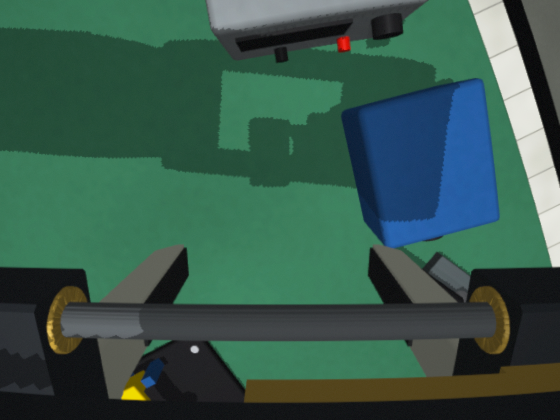

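```bash
cat > h.py <<'E'
import numpy as np, cv2
from scipy.spatial.transform import Rotation as Ro
from plant import robot
def K(c): 
    f=210/np.tan(np.radians(c['fov_y']/2)); return np.array([[f,0,c['cx']],[0,f,c['cy']],[0,0,1.]]), np.array([c['k1'],0,0,0.])
def unproj(c,px,z):
    k,d=K(c); px=np.array(px,float).reshape(-1,1,2)
    u=cv2.undistortPoints(px,k,d).reshape(-1,2)
    R=np.array(c['R']);t=np.array(c['t']); C=-R.T@t
    rays=np.c_[u,np.ones(len(u))]@R
    z=np.broadcast_to(z,len(u))
    return C+rays*((z-C[2])/rays[:,2])[:,None]
def proj(c,X):
    k,d=K(c); R=np.array(c['R'])
    return cv2.projectPoints(np.array(X,float).reshape(-1,1,3),cv2.Rodrigues(R)[0],np.array(c['t'],float),k,d)[0].reshape(-1,2)
def tool():
    s=robot.read_state(); return np.array(s['tool_pos']),Ro.from_rotvec(s['orientation']).as_matrix(),s
def jaw():  # world angle of jaw(z) axis
    p,R,s=tool(); return np.arctan2(R[1,2],R[0,2])
def plan(x,y,z,a=None):
    """move to TCP x,y,z with jaw axis at world angle a (mod pi)"""
    p,R,s=tool(); d=R.T@(np.array([x,y,z])-p); 
    a0=np.arctan2(R[1,2],R[0,2]); yaw=0
    if a is not None:
        dd=(a-a0+np.pi/2)%np.pi-np.pi/2; 
        yaw=-dd
    print('p',p.round(4),'jaw',a0.round(3),'q6',s['q'][5].round(2),'ydir',R[:,1].round(3),'| linear',d.round(4),'yaw',round(float(yaw),3),'rows>=',max(np.linalg.norm(d)/.0625,abs(yaw)/.187).round(1),'F',s['force'].round(1),'op',round(s['opening'],4),'t',round(s['t'],2))
def snap(n,f,crop=None,sc=1):
    c=robot.camera_params(n); im=robot.read_camera(n)
    np.save('last_'+n,im); import pickle; pickle.dump(c,open(f'pics/{f}.pkl','wb'))
    cv2.imwrite(f'pics/{f}_raw.png',im)
    if crop: x0,y0,x1,y1=crop; im=im[y0:y1,x0:x1]
    if sc!=1: im=cv2.resize(im,None,fx=sc,fy=sc,interpolation=cv2.INTER_CUBIC)
    cv2.imwrite(f'pics/{f}.png',im); return c,im
def bars(c,im,z):
    hsv=cv2.cvtColor(im,cv2.COLOR_BGR2HSV)
E
python3 - <<'E'
from h import *
p,R,s=tool();print(p,R)
for n in ['scene','side','wrist']:
    c=robot.camera_params(n);R=np.array(c['R']);print(n,-R.T@c['t'])
c=robot.camera_params('scene')
print(unproj(c,[[246,213],[220,240],[260,252],[323,236]],.012).round(3)) #bars
print(unproj(c,[[305,267]],.012).round(3)); print(unproj(c,[[227,311]],.015).round(3));print(unproj(c,[[321,190],[248,195],[323,213],[350,172],[279,160]],.012).round(3))
import cv2
for n,cr in [('scene',(160,140,400,350)),('side',(130,160,390,380))]:
    im=cv2.imread(f'pics/{n}0.png');x0,y0,x1,y1=cr;cv2.imwrite(f'pics/{n}0c.png',cv2.resize(im[y0:y1,x0:x1],None,fx=2.7,fy=2.7,interpolation=cv2.INTER_CUBIC))
E
```

```text
[0.26818375 0.53626953 0.22583543] [[ 8.94364199e-01 -7.22077813e-04  4.47338974e-01]
 [-4.47339539e-01 -1.16238331e-03  8.94363453e-01]
 [-1.25820647e-04 -9.99999064e-01 -1.36260798e-03]]
scene [ 0.9638564  -0.69788182  0.73804546]
side [0.48105809 0.77713733 0.52543508]
wrist [0.20583173 0.56862956 0.3826559 ]
[[ 0.454  0.052  0.012]
 [ 0.451 -0.075  0.012]
 [ 0.567 -0.067  0.012]
 [ 0.686  0.06   0.012]]
[[ 0.69  -0.063  0.012]]
[[ 0.595 -0.262  0.015]]
[[0.6   0.248 0.012]
 [0.414 0.129 0.012]
 [0.648 0.149 0.012]
 [0.645 0.381 0.012]
 [0.406 0.346 0.012]]
```

```bash
python3 -c "
from h import *
plan(.52,.05,.40,0)"
```

```text
p [0.2682 0.5363 0.2258] jaw 1.107 q6 -0.09 ydir [-0.001 -0.001 -1.   ] | linear [ 0.4427 -0.1738 -0.3225] yaw 1.107 rows>= 9.2 F [ 0.1  0.1 -0.3] op 0.0931 t 0.15
```

View pics/scene0c.png

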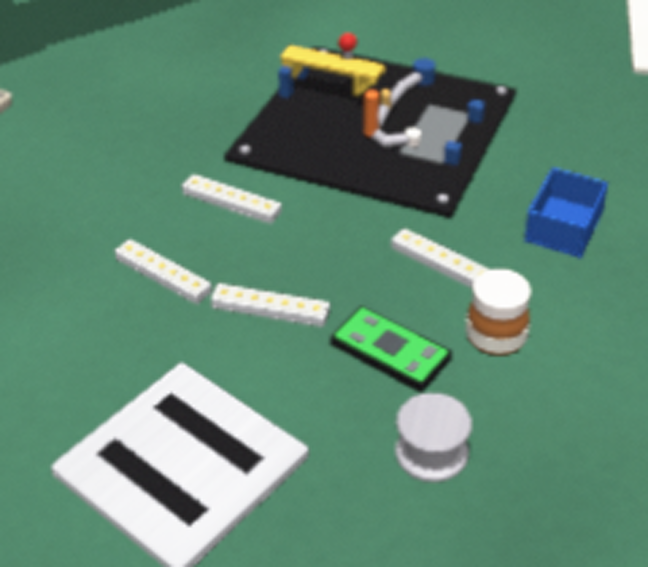

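View pics/side0c.png

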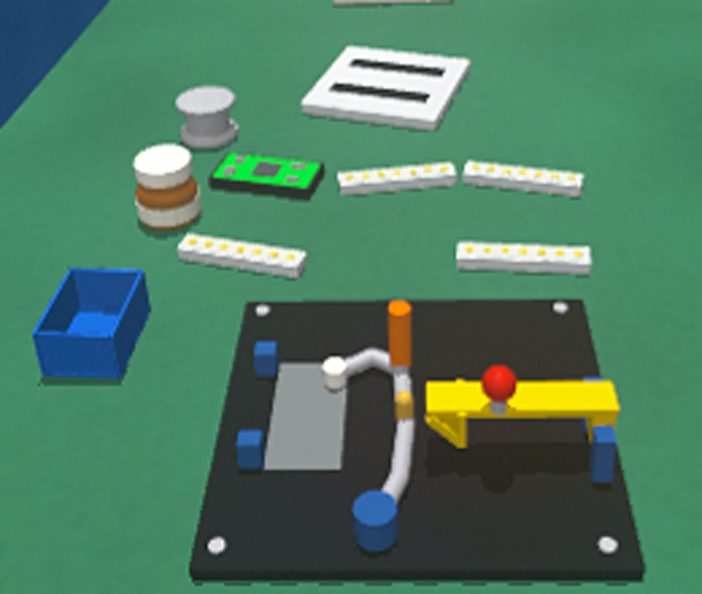

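Emit:
carry_out --increments '[{"linear":[0.0443,-0.0174,-0.0323],"yaw":0.11},{"linear":[0.0885,-0.0348,-0.0645],"yaw":0.22},{"linear":[0.133,-0.052,-0.097],"yaw":0.33},{"linear":[0.177,-0.07,-0.129],"yaw":0.44},{"linear":[0.221,-0.087,-0.161],"yaw":0.55}]'

```text
t: 0.78
tool_pos: [0.3943, 0.2918, 0.3135]
orientation: [-1.423, 0.793, -0.793]
force: [0.7, 0.2, 0.0]
opening: 0.0928
```

```bash
python3 -c "
from h import *
plan(.52,.05,.40,0)"
```

```text
p [0.3943 0.2918 0.3135] jaw 0.554 q6 -0.02 ydir [-0.001 -0.001 -1.   ] | linear [ 0.2719 -0.0863 -0.0203] yaw 0.554 rows>= 4.6 F [0.7 0.2 0. ] op 0.0928 t 0.78
```

Emit:
carry_out --increments '[{"linear":[0.054,-0.017,-0.004],"yaw":0.11},{"linear":[0.108,-0.034,-0.008],"yaw":0.22},{"linear":[0.163,-0.052,-0.012],"yaw":0.33},{"linear":[0.217,-0.069,-0.016],"yaw":0.44},{"linear":[0.272,-0.0863,-0.0203],"yaw":0.554}]'

```text
t: 1.4
tool_pos: [0.5205, 0.0482, 0.4003]
orientation: [-1.209, 1.212, -1.213]
force: [1.1, 0.3, 0.1]
opening: 0.0928
```

Emit:
carry_out --increments '[{"linear":[0,0,0]}]'

```text
$.increments[0]: bad value
```

```bash
python3 -c "
from h import *
snap('wrist','w1',None,1.4)
plan(.52,-.18,.40,0)"
```

```text
p [0.5228 0.0426 0.402 ] jaw -0.014 q6 -0.0 ydir [ 0.002 -0.005 -1.   ] | linear [0.2226 0.003  0.0003] yaw -0.014 rows>= 3.6 F [-2.  -4.1 -0.4] op 0.0932 t 1.45
```

View pics/w1.png

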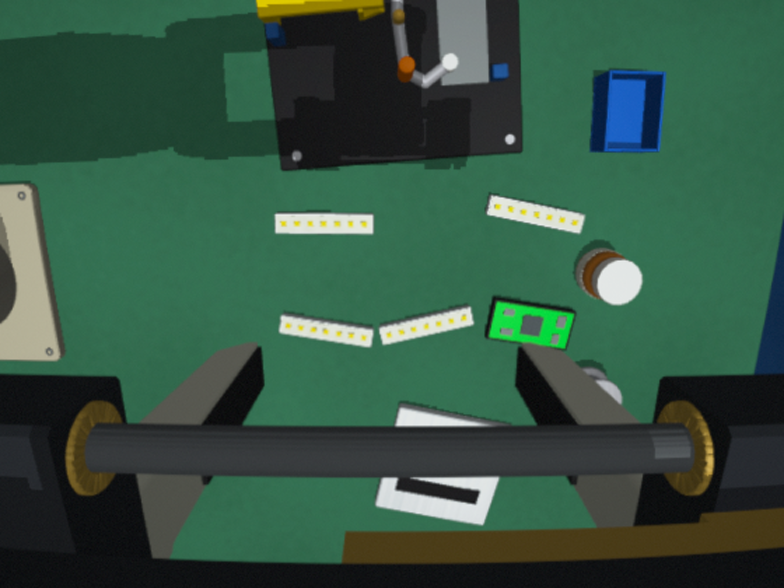

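Emit:
carry_out --increments '[{"linear":[0.05,0.001,0.0],"yaw":0.0},{"linear":[0.1,0.002,0.0],"yaw":-0.01},{"linear":[0.15,0.003,0.0],"yaw":-0.014},{"linear":[0.19,0.003,0.0],"yaw":-0.014},{"linear":[0.19,0.003,0.0],"yaw":-0.014}]'

```text
t: 2.08
tool_pos: [0.5196, -0.1499, 0.399]
orientation: [-1.21, 1.21, -1.216]
force: [0.0, 0.6, 0.4]
opening: 0.0931
```

```bash
python3 -c "
from h import *
plan(.52,-.145,.40,0)
snap('wrist','w2',None,1.4)
plan(.52,.2,.40,0)"
```

```text
p [ 0.5196 -0.1499  0.399 ] jaw -0.004 q6 -0.37 ydir [ 0.001 -0.005 -1.   ] | linear [-0.0049 -0.001   0.0004] yaw -0.004 rows>= 0.1 F [0.  0.6 0.4] op 0.0931 t 2.08
p [ 0.5198 -0.1483  0.3992] jaw -0.003 q6 -0.37 ydir [ 0.001 -0.004 -1.   ] | linear [-0.3483 -0.0022 -0.0008] yaw -0.003 rows>= 5.6 F [-0.3  0.2  0.9] op 0.093 t 2.12
```

View pics/w2.png

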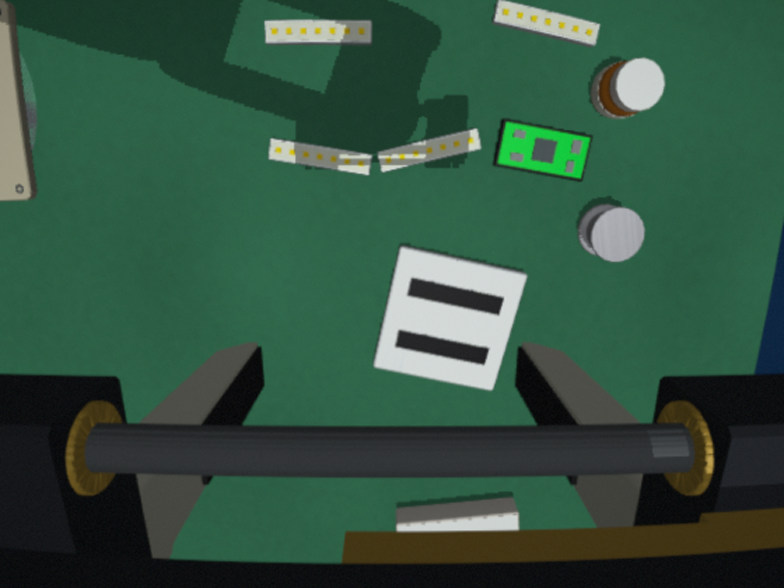

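Emit:
carry_out --increments '[{"linear":[-0.062,-0.001,0.0],"yaw":0.0},{"linear":[-0.124,-0.001,0.0],"yaw":0.0},{"linear":[-0.186,-0.002,0.0],"yaw":0.0},{"linear":[-0.245,-0.002,0.0],"yaw":0.0},{"linear":[-0.305,-0.002,0.0],"yaw":0.0}]'

```text
t: 2.75
tool_pos: [0.5197, 0.1599, 0.4002]
orientation: [-1.21, 1.207, -1.213]
force: [0.2, -0.4, -0.2]
opening: 0.0932
```

Emit:
carry_out --increments '[{"linear":[0.0,0.0,0.0],"yaw":0.0},{"linear":[0.0,0.0,0.0],"yaw":0.0}]'

```text
t: 3.0
tool_pos: [0.5191, 0.161, 0.4002]
orientation: [-1.212, 1.205, -1.212]
force: [-0.4, 0.1, -0.3]
opening: 0.093
```

```bash
python3 -c "
from h import *
plan(.52,.2,.40,0)
snap('wrist','w3',None,1.4)
plan(.52,.2,.40,0)"
cat > det.py <<'E'
from h import *
import pickle,sys
def load(f): return pickle.load(open(f'pics/{f}.pkl','rb')),cv2.imread(f'pics/{f}_raw.png')
def rects(c,im,mask,z,amin=150,amax=60000):
    mask=cv2.morphologyEx(mask,cv2.MORPH_OPEN,np.ones((2,2)))
    mask=cv2.morphologyEx(mask,cv2.MORPH_CLOSE,np.ones((5,5)))
    out=[]
    for k in cv2.findContours(mask,cv2.RETR_EXTERNAL,cv2.CHAIN_APPROX_NONE)[0]:
        a=cv2.contourArea(k)
        if amin<a<amax:
            X=unproj(c,k.reshape(-1,2),z)[:,:2].astype(np.float32)
            (cx,cy),(w,h),an=cv2.minAreaRect(X*1000)
            if w<h: w,h,an=h,w,an+90
            an=(an+90)%180-90
            out.append((round(cx/1000,4),round(cy/1000,4),round(w,1),round(h,1),round(an,1)))
    return out
if __name__=='__main__':
  for f in sys.argv[1:]:
    c,im=load(f); hsv=cv2.cvtColor(im,cv2.COLOR_BGR2HSV); H,S,V=cv2.split(hsv)
    b,g,r=[x.astype(int) for x in cv2.split(im)]
    w=((r>105)&(r>b-30)&(r>g*0.85)&(g>90)).astype(np.uint8)*255
    print(f,'white .012'); [print('  ',x) for x in rects(c,im,w,.012) if 8<x[3]<200]
    print('white .015');[print('  ',x) for x in rects(c,im,w,.015) if 100<x[3]<200]
    gr=((g>180)&(r<110)&(b<130)).astype(np.uint8)*255
    print('green');[print('  ',x) for x in rects(c,im,gr,.012)]
    bl=((V<60)).astype(np.uint8)*255
    print('black');[print('  ',x) for x in rects(c,im,bl,.012) if x[3]<260]
E
python3 det.py w1 w2
```

```text
p [0.5191 0.161  0.4002] jaw 0.001 q6 0.21 ydir [ 0.001 -0.004 -1.   ] | linear [-0.039   0.      0.0009] yaw 0.001 rows>= 0.6 F [-0.4  0.1 -0.3] op 0.093 t 3.0
p [0.5194 0.16   0.4003] jaw -0.0 q6 0.21 ydir [ 0.002 -0.004 -1.   ] | linear [-0.04    0.0001  0.0006] yaw -0.0 rows>= 0.6 F [-0.7  0.   0.8] op 0.0929 t 3.05
w1 white .012
   (0.5824, -0.2936, 150.1, 78.5, -12.3)
   (0.9421, -0.2383, 88.9, 13.7, -74.3)
   (0.5867, -0.1831, 115.8, 25.4, -0.5)
   (0.7898, -0.1414, 68.6, 13.4, -43.4)
   (0.5054, -0.0669, 227.9, 43.1, 2.5)
   (0.7889, -0.0118, 54.4, 53.8, -41.1)
   (0.4489, 0.0573, 109.8, 21.9, -0.5)
   (0.6856, 0.0667, 110.3, 22.2, -10.9)
   (0.0896, -0.006, 226.1, 82.2, 77.9)
   (0.5858, 0.2445, 85.1, 77.9, -88.2)
   (0.4513, 0.2795, 129.7, 16.6, -1.0)
white .015
green
   (0.6893, -0.0636, 92.8, 42.4, -9.5)
black
   (0.0572, -0.0129, 91.6, 19.1, 77.8)
   (0.5559, 0.2513, 72.6, 33.5, -86.4)
   (0.5289, 0.205, 263.7, 164.4, 4.0)
w2 white .012
   (0.6128, -0.5437, 165.7, 31.0, 1.9)
   (0.5905, -0.2575, 150.6, 149.9, 77.4)
   (0.7767, -0.1535, 70.8, 61.5, -22.7)
   (0.5055, -0.0678, 226.8, 42.1, 2.4)
   (0.7905, 0.0071, 53.3, 53.1, -85.2)
   (0.1046, -0.0152, 194.5, 39.5, 81.2)
   (0.4486, 0.0561, 108.4, 21.9, -1.1)
   (0.6857, 0.0668, 110.0, 24.8, -11.5)
white .015
   (0.5901, -0.2565, 149.7, 149.1, 77.4)
green
   (0.6891, -0.0638, 92.6, 42.7, -9.2)
black
   (0.584, -0.2896, 106.9, 18.4, -12.8)
   (0.5982, -0.2267, 106.6, 18.7, -12.8)
   (0.2388, 0.0735, 259.2, 48.6, -3.7)
```

View pics/w3.png

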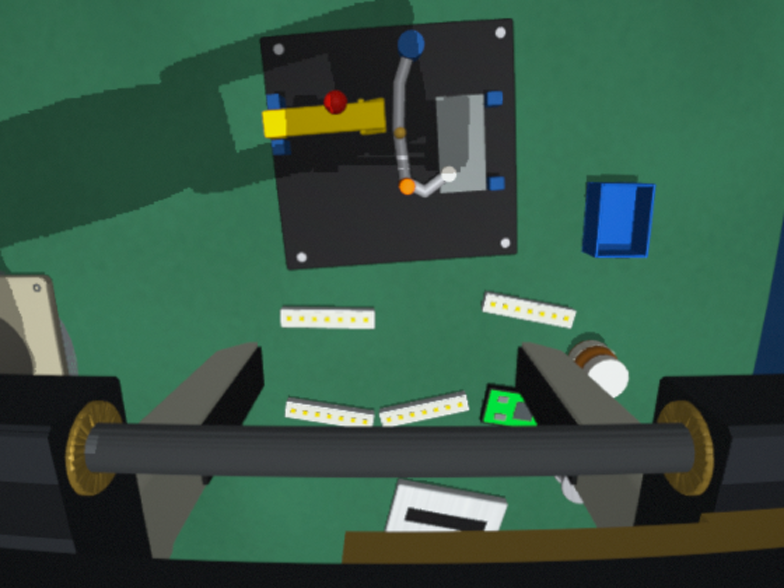

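```bash
python3 - <<'E'
from det import *
c,im=load('w3')
hsv=cv2.cvtColor(im,cv2.COLOR_BGR2HSV)
def show(nm,px,z): 
    r=unproj(c,np.array(px)/1.4,z); print(nm,r.round(4).tolist()); return r
P=show('plate',[[261,37],[513,19],[517,254],[288,270]],.012)[:,:2]
M=np.array([[-205,125],[60,125],[60,-125],[-205,-125]])/1000.
a=M-M.mean(0); b=P-P.mean(0)
th=np.arctan2((a[:,0]*b[:,1]-a[:,1]*b[:,0]).sum(),(a*b).sum()); Rm=np.array([[np.cos(th),-np.sin(th)],[np.sin(th),np.cos(th)]])
o=P.mean(0)-Rm@M.mean(0); print('th',np.degrees(th),'o',o,'res',(P-o-M@Rm.T).round(4).tolist())
show('seat corners',[[436,96],[485,94],[486,191],[442,193]],.012)
show('blocks tops',[[495,97],[497,183]],.034)
show('pivot',[[411,44]],.04); show('post top',[[407,186]],.073); show('knob',[[336,101]],.078)
for n,l in [('pivot',(-.049,.1)),('blkL',(.032,.043)),('blkR',(.032,-.043)),('seat',(0,0))]: print(n,o+Rm@np.array(l))
# segment B,C
for f in ['w1','w2']:
    c,im=load(f); b_,g,r=[x.astype(int) for x in cv2.split(im)]
    w=((r>105)&(r>b_-30)&(r>g*0.85)&(g>90)).astype(np.uint8)*255
    print(f,[x for x in rects(c,im,cv2.morphologyEx(w,cv2.MORPH_OPEN,np.ones((2,2))),.012) if 0<x[3]<60])
c,im=load('w3');cv2.imwrite('pics/w3c.png',cv2.resize(im[0:200,170:380],None,fx=2.9,fy=2.9,interpolation=cv2.INTER_CUBIC))
c,im=load('w1');cv2.imwrite('pics/w1c.png',cv2.resize(im[200:260,180:430],None,fx=3.1,fy=3.1,interpolation=cv2.INTER_CUBIC))
E
```

```text
plate [[0.3873, 0.3634, 0.012], [0.6476, 0.3814, 0.012], [0.6654, 0.1352, 0.012], [0.405, 0.1164, 0.012]]
th 4.08087183948689 o [0.59862539 0.25424206] res [[0.0021, -0.001], [-0.002, -0.0018], [-0.002, 0.0014], [0.0019, 0.0014]]
seat corners [[0.5694, 0.3039, 0.012], [0.6212, 0.3064, 0.012], [0.6266, 0.2052, 0.012], [0.5782, 0.2028, 0.012]]
blocks tops [[0.6274, 0.3007, 0.034], [0.6335, 0.2147, 0.034]]
pivot [[0.5414, 0.3491, 0.04]]
post top [[0.5374, 0.2127, 0.073]]
knob [[0.4708, 0.2907, 0.078]]
pivot [0.54263318 0.35050146]
blkL [0.62748419 0.2994103 ]
blkR [0.63360433 0.21362834]
seat [0.59862539 0.25424206]
w1 [(0.9446, -0.2406, 89.2, 13.8, -74.3), (0.5885, -0.1851, 115.9, 25.4, -0.5), (0.7918, -0.1433, 68.8, 13.4, -43.4), (0.507, -0.0687, 228.0, 43.1, 2.5), (0.7908, -0.0134, 54.6, 53.9, -41.1), (0.4505, 0.0557, 109.9, 21.9, -0.4), (0.6873, 0.0651, 110.5, 22.3, -10.9), (0.4528, 0.2788, 129.7, 17.9, -1.0)]
w2 [(0.6148, -0.5461, 165.9, 31.1, 1.9), (0.507, -0.0692, 226.9, 42.2, 2.4), (0.7922, 0.0057, 53.3, 53.2, -85.2), (0.1053, -0.0168, 194.7, 41.3, 81.1), (0.45, 0.0547, 108.4, 21.9, -1.1), (0.6872, 0.0649, 110.2, 24.7, -12.2)]
```

View pics/w3c.png

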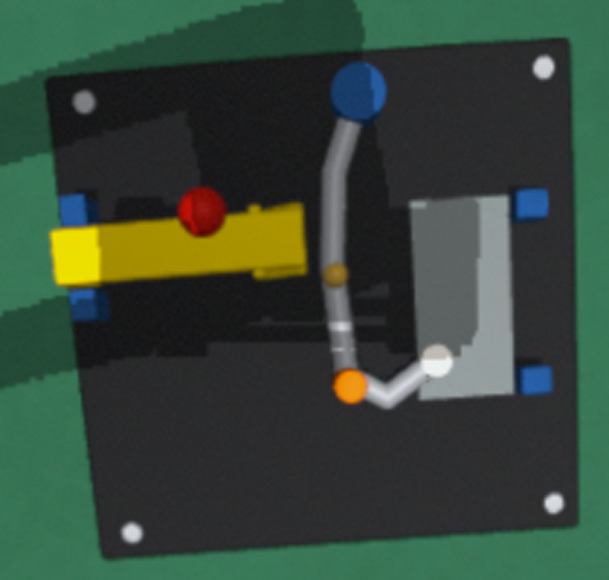

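View pics/w1c.png

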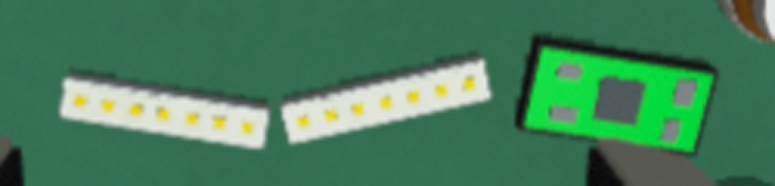

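```bash
python3 -c "
from h import *
plan(.5374,.2127,.13,.071)"
```

```text
p [0.5194 0.16   0.4003] jaw -0.0 q6 0.21 ydir [ 0.002 -0.004 -1.   ] | linear [-0.0538  0.2701  0.0176] yaw -0.071 rows>= 4.4 F [-0.7  0.   0.8] op 0.0929 t 3.05
```

Emit:
carry_out --increments '[{"linear":[-0.011,0.055,0.0035],"yaw":-0.015},{"linear":[-0.022,0.11,0.007],"yaw":-0.03},{"linear":[-0.033,0.164,0.011],"yaw":-0.045},{"linear":[-0.044,0.218,0.014],"yaw":-0.06},{"linear":[-0.0538,0.27,0.0176],"yaw":-0.071}]' --gripper 0.55

```text
t: 3.68
tool_pos: [0.5378, 0.2113, 0.1286]
orientation: [-1.243, 1.155, -1.162]
force: [0.2, -0.3, 0.5]
opening: 0.0521
```

Emit:
carry_out --increments '[{"linear":[0.0,0.0,0.0],"yaw":0.0}]'

```text
t: 3.8
tool_pos: [0.5346, 0.2092, 0.1239]
orientation: [-1.25, 1.162, -1.161]
force: [-0.6, -0.1, 0.8]
opening: 0.0515
```

```bash
python3 -c "
from h import *
snap('wrist','w4',None,1.4)
plan(.5374,.2127,.046,.071)"
```

```text
p [0.5366 0.2095 0.1272] jaw 0.067 q6 0.22 ydir [-0.002 -0.006 -1.   ] | linear [-0.0036  0.0811  0.0012] yaw -0.004 rows>= 1.3 F [-0.2  0.5  0.5] op 0.0511 t 3.85
```

View pics/w4.png

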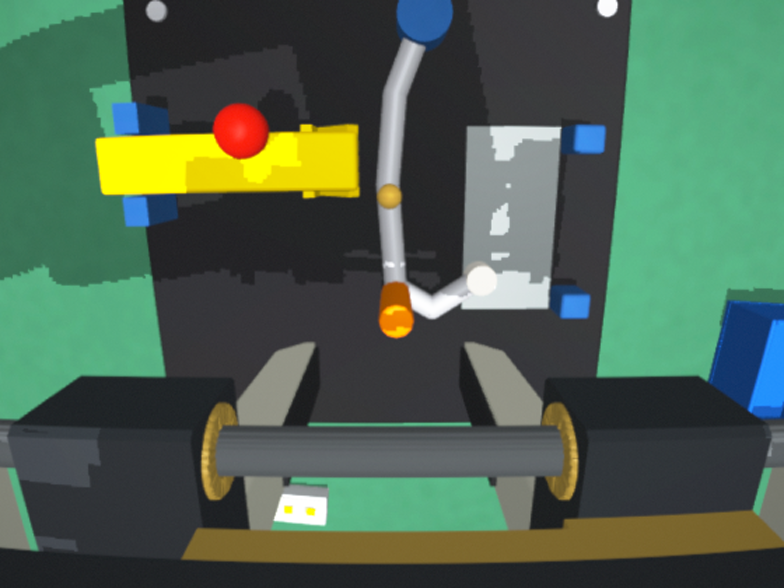

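```bash
python3 -c "
from det import *
c,im=load('w4')
u=lambda p,z:print(unproj(c,np.array([p])/1.4,z).round(4))
u([396,323],.073);u([241,131],.078);u([427,12],.04)
print(proj(c,[tool()[0]+[0,0,0]])*1.4)
"
```

```text
[[0.5376 0.2126 0.073 ]]
[[0.4701 0.2902 0.078 ]]
[[0.5422 0.3493 0.04  ]]
[[393.28249344 381.51714293]]
```

Consistent: post at (0.5375, 0.2126), knob at (0.4705, 0.2905). Descend and grip.

Emit:
carry_out --increments '[{"linear":[-0.003,0.03,0.001],"yaw":-0.004},{"linear":[-0.0036,0.06,0.001],"yaw":-0.004},{"linear":[-0.0036,0.081,0.001],"yaw":-0.004},{"linear":[-0.0036,0.081,0.001],"yaw":-0.004}]'

```text
t: 4.35
tool_pos: [0.5381, 0.2119, 0.0478]
orientation: [-1.246, 1.156, -1.161]
force: [0.4, -0.9, -0.5]
opening: 0.0512
```

Emit:
carry_out --increments '[{"linear":[0.0,0.0,0.0],"yaw":0.0},{"linear":[0.0,0.0,0.0],"yaw":0.0},{"linear":[0.0,0.0,0.0],"yaw":0.0}]' --gripper 0.0 --newtons 20

```text
t: 4.72
tool_pos: [0.5389, 0.2121, 0.0491]
orientation: [-1.245, 1.155, -1.162]
force: [-0.0, -0.4, 0.1]
opening: 0.0255
```

```bash
cat >> h.py <<'E'
TH=0.0712; O=np.array([.5987,.2546]); RH=np.array([[np.cos(TH),-np.sin(TH)],[np.sin(TH),np.cos(TH)]])
def hw(x,y): return O+RH@np.array([x,y])
PIV=np.array([.5424,.3500]); 
E
python3 -c "
from h import *
p,R,s=tool(); plan(*p)
v0=p[:2]-PIV; print(np.linalg.norm(v0))
for c in (.14,.28,.42,.55,.68,.72,.6):
    r=Ro.from_euler('z',-c).as_matrix()[:2,:2]@v0
    print(c,(R.T@np.r_[PIV+r-p[:2],0]).round(4))
"
```

```text
p [0.5389 0.2121 0.0491] jaw 0.069 q6 0.22 ydir [ 0.001 -0.005 -1.   ] | linear [0. 0. 0.] yaw 0.0 rows>= 0.0 F [-0.  -0.4  0.1] op 0.0255 t 4.72
0.1379658469948667
0.14 [-0.0032 -0.     -0.019 ]
0.28 [-0.0089 -0.0001 -0.0375]
0.42 [-0.0172 -0.0001 -0.0549]
0.55 [-0.0271 -0.0002 -0.0699]
0.68 [-0.0387 -0.0002 -0.0835]
0.72 [-0.0427 -0.0002 -0.0873]
0.6 [-0.0313 -0.0002 -0.0753]
```

Emit:
carry_out --increments '[{"linear":[0.0,0.0,0.0],"yaw":0.0},{"linear":[0.0,0.002,0.0],"yaw":0.0},{"linear":[0.0,0.002,0.0],"yaw":0.0}]'

```text
t: 5.1
tool_pos: [0.538, 0.2118, 0.0486]
orientation: [-1.247, 1.156, -1.161]
force: [-12.1, -4.5, 18.7]
opening: 0.0154
```

Emit:
carry_out --increments '[{"linear":[-0.0032,0.0,-0.019],"yaw":0.0},{"linear":[-0.009,0.0,-0.0375],"yaw":0.0},{"linear":[-0.0172,0.0,-0.055],"yaw":0.0},{"linear":[-0.027,0.0,-0.07],"yaw":0.0},{"linear":[-0.0315,0.0,-0.0755],"yaw":0.0}]'

```text
t: 5.72
tool_pos: [0.461, 0.2376, 0.0492]
orientation: [-1.246, 1.154, -1.163]
force: [4.8, -7.2, 2.7]
opening: 0.0156
```

```bash
python3 -c "
from h import *
p,R,s=tool(); plan(*p)
v0=np.array([.5375,.2126])-PIV; v=p[:2]-PIV
print('clip', -np.arctan2(v0[0]*v[1]-v0[1]*v[0],v0@v), np.linalg.norm(v))
for c in (.64,.68,.7,.72,.6):
    r=Ro.from_euler('z',-c).as_matrix()[:2,:2]@v0
    print(c,(R.T@np.r_[PIV+r-p[:2],0]).round(4))
snap('side','s5',(200,260,400,380),3.5)
"
```

```text
p [0.461  0.2376 0.0492] jaw 0.07 q6 0.31 ydir [ 0.    -0.007 -1.   ] | linear [0. 0. 0.] yaw 0.0 rows>= 0.0 F [ 4.8 -7.2  2.7] op 0.0156 t 5.72
clip 0.5914054700960766 0.138809879983451
0.64 [-0.0054 -0.     -0.0042]
0.68 [-0.0092 -0.0001 -0.0081]
0.7 [-0.0112 -0.0001 -0.0101]
0.72 [-0.0132 -0.0001 -0.0119]
0.6 [-0.0018 -0.     -0.0001]
```

View pics/s5.png

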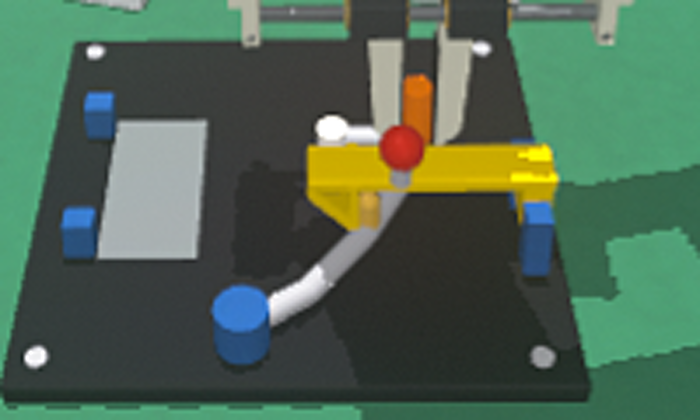

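Being lifted by the pin. Continue to ~0.70, then ease back.

Emit:
carry_out --increments '[{"linear":[-0.0054,0.0,-0.0042],"yaw":0.0},{"linear":[-0.0092,0.0,-0.0081],"yaw":0.0},{"linear":[-0.0112,0.0,-0.01],"yaw":0.0},{"linear":[-0.0118,0.0,-0.0105],"yaw":0.0},{"linear":[-0.0118,0.0,-0.0105],"yaw":0.0}]'

```text
t: 6.4
tool_pos: [0.4493, 0.2476, 0.0492]
orientation: [-1.249, 1.154, -1.164]
force: [1.0, -8.6, 4.4]
opening: 0.0156
```

```bash
python3 -c "
from h import *
p,R,s=tool(); plan(*p)
v0=np.array([.5375,.2126])-PIV; v=p[:2]-PIV
print('clip', -np.arctan2(v0[0]*v[1]-v0[1]*v[0],v0@v), np.linalg.norm(v))
for c in (.6,.62):
    r=Ro.from_euler('z',-c).as_matrix()[:2,:2]@v0
    print(c,(R.T@np.r_[PIV+r-p[:2],0]).round(4))
snap('side','s6',(200,260,400,380),3.5)
"
```

```text
p [0.4493 0.2476 0.0492] jaw 0.07 q6 0.34 ydir [-0.    -0.009 -1.   ] | linear [0. 0. 0.] yaw 0.0 rows>= 0.0 F [ 1.  -8.6  4.4] op 0.0156 t 6.4
clip 0.7019545646714879 0.13837713723311976
0.6 [0.009  0.0001 0.0108]
0.62 [0.0072 0.0001 0.0088]
```

View pics/s6.png

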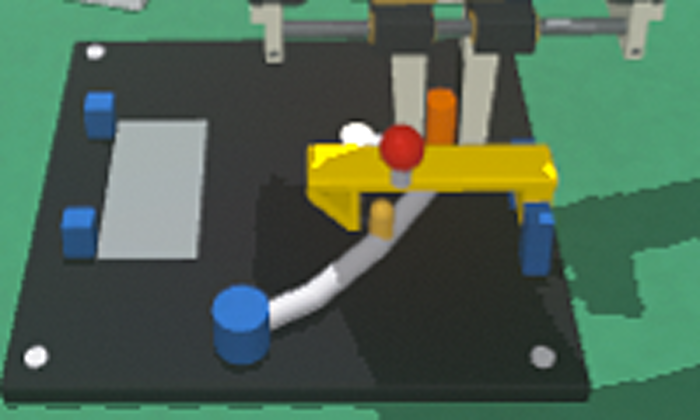

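Emit:
carry_out --increments '[{"linear":[0.003,0.0,0.004],"yaw":0.0},{"linear":[0.006,0.0,0.007],"yaw":0.0},{"linear":[0.008,0.0,0.0095],"yaw":0.0},{"linear":[0.008,0.0,0.0095],"yaw":0.0}]'

```text
t: 6.95
tool_pos: [0.4594, 0.24, 0.0492]
orientation: [-1.249, 1.154, -1.164]
force: [0.1, -4.7, 1.6]
opening: 0.0152
```

Emit:
carry_out --increments '[{"linear":[0.0,0.0,0.0],"yaw":0.0},{"linear":[0.0,0.0,0.0],"yaw":0.0},{"linear":[0.0,0.0,0.0],"yaw":0.0}]' --gripper 0.5

```text
t: 7.32
tool_pos: [0.4593, 0.2404, 0.0492]
orientation: [-1.249, 1.154, -1.164]
force: [-0.1, -0.0, -0.6]
opening: 0.041
```

```bash
python3 -c "
from h import *
snap('side','s7',(200,260,400,380),3.5)
p,R,s=tool(); plan(*p);plan(p[0],p[1],.2)
"
```

```text
p [0.4593 0.2403 0.0492] jaw 0.07 q6 0.32 ydir [-0.001 -0.009 -1.   ] | linear [0. 0. 0.] yaw 0.0 rows>= 0.0 F [-0.5 -0.3  0.1] op 0.0443 t 7.38
p [0.4593 0.2403 0.0492] jaw 0.07 q6 0.32 ydir [-0.001 -0.009 -1.   ] | linear [ 0.0014 -0.1508 -0.0002] yaw 0.0 rows>= 2.4 F [-0.5 -0.3  0.1] op 0.0443 t 7.38
```

View pics/s7.png

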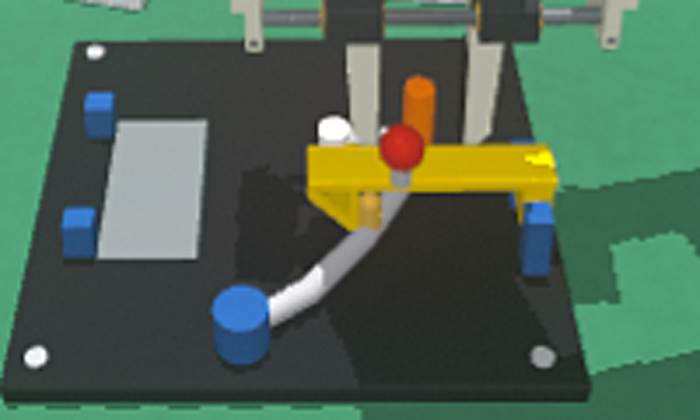

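Emit:
carry_out --increments '[{"linear":[0.0005,-0.05,0.0],"yaw":0.0},{"linear":[0.001,-0.1,0.0],"yaw":0.0},{"linear":[0.0014,-0.15,0.0],"yaw":0.0},{"linear":[0.0014,-0.15,0.0],"yaw":0.0}]' --gripper 0.85

```text
t: 7.88
tool_pos: [0.4623, 0.2417, 0.2047]
orientation: [-1.24, 1.149, -1.165]
force: [0.7, 1.0, -0.3]
opening: 0.0778
```

```bash
python3 -c "
from h import *
from det import rects
plan(.689,-.064,.2,1.408)
snap('scene','c8',(160,140,400,350),2.7)
c=robot.camera_params('scene');im=np.load('last_scene.npy');b,g,r=[x.astype(int) for x in cv2.split(im)]
for f in (im,cv2.imread('pics/scene0.png')):
  b,g,r=[x.astype(int) for x in cv2.split(f)]
  gr=((g>180)&(r<110)&(b<130)).astype(np.uint8)*255
  print(rects(c,f,gr,.012))
"
```

```text
p [0.4623 0.2417 0.2047] jaw 0.07 q6 0.32 ydir [ 0.008 -0.005 -1.   ] | linear [0.3207 0.0082 0.2048] yaw -1.338 rows>= 7.2 F [ 0.7  1.  -0.3] op 0.0778 t 7.88
[(0.6921, -0.0649, 91.3, 42.5, -9.0)]
[(0.6921, -0.0649, 91.3, 42.5, -9.0)]
```

View pics/c8.png

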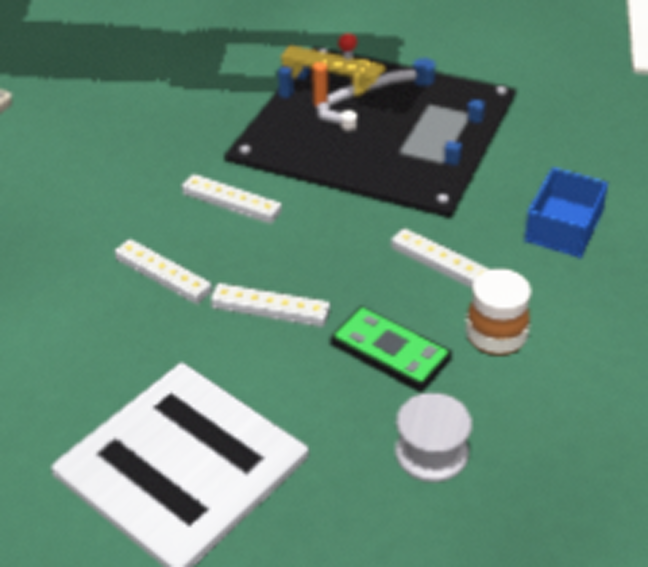

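Emit:
carry_out --increments '[{"linear":[0.04,0.001,0.0255],"yaw":-0.167},{"linear":[0.08,0.002,0.051],"yaw":-0.335},{"linear":[0.12,0.003,0.077],"yaw":-0.5},{"linear":[0.16,0.004,0.102],"yaw":-0.67},{"linear":[0.2,0.005,0.128],"yaw":-0.84}]'

```text
t: 8.55
tool_pos: [0.6022, 0.0492, 0.1961]
orientation: [-1.516, 0.511, -0.516]
force: [0.8, -0.2, -0.0]
opening: 0.0789
```

```bash
python3 -c "
from h import *
plan(.72,-.064,.2,1.408)"
```

```text
p [0.6022 0.0492 0.1961] jaw 0.915 q6 -0.91 ydir [ 0.001 -0.007 -1.   ] | linear [ 0.1624 -0.003  -0.018 ] yaw -0.493 rows>= 2.6 F [ 0.8 -0.2 -0. ] op 0.0789 t 8.55
```

Emit:
carry_out --increments '[{"linear":[0.054,-0.001,-0.006],"yaw":-0.165},{"linear":[0.108,-0.002,-0.012],"yaw":-0.33},{"linear":[0.162,-0.003,-0.018],"yaw":-0.493},{"linear":[0.162,-0.003,-0.018],"yaw":-0.493}]'

```text
t: 9.05
tool_pos: [0.7196, -0.067, 0.1945]
orientation: [-1.574, 0.132, -0.125]
force: [-0.7, -0.7, -0.5]
opening: 0.079
```

```bash
python3 det.py >/dev/null; python3 -c "
from h import *
snap('wrist','w9',None,1.4)
plan(.689,-.064,.03,1.408)"; python3 det.py w9
```

```text
p [ 0.7189 -0.0651  0.1956] jaw 1.406 q6 -1.56 ydir [-0.005 -0.006 -1.   ] | linear [-0.029   0.1657 -0.0028] yaw -0.002 rows>= 2.7 F [-1.1 -0.2 -0.6] op 0.0789 t 9.1
w9 white .012
   (0.7714, -0.1479, 69.4, 61.2, 18.2)
   (0.7813, 0.0095, 57.1, 49.7, -71.3)
   (0.6855, 0.0681, 109.3, 22.2, -11.1)
   (0.59, -0.2561, 152.1, 149.5, 77.3)
   (0.5777, -0.0586, 83.4, 22.5, 12.9)
white .015
   (0.5905, -0.2543, 150.8, 148.2, 77.3)
green
   (0.6602, -0.0564, 43.1, 34.6, 80.6)
black
   (0.8991, -0.0992, 747.0, 246.7, 81.1)
   (0.6888, -0.0611, 21.3, 20.5, -9.3)
   (0.6888, -0.0611, 99.9, 51.3, -9.3)
   (0.5966, -0.2248, 109.0, 20.4, -12.6)
   (0.5824, -0.2877, 108.9, 20.7, -12.8)
   (0.6146, 0.1727, 99.0, 94.8, 4.2)
```

View pics/w9.png

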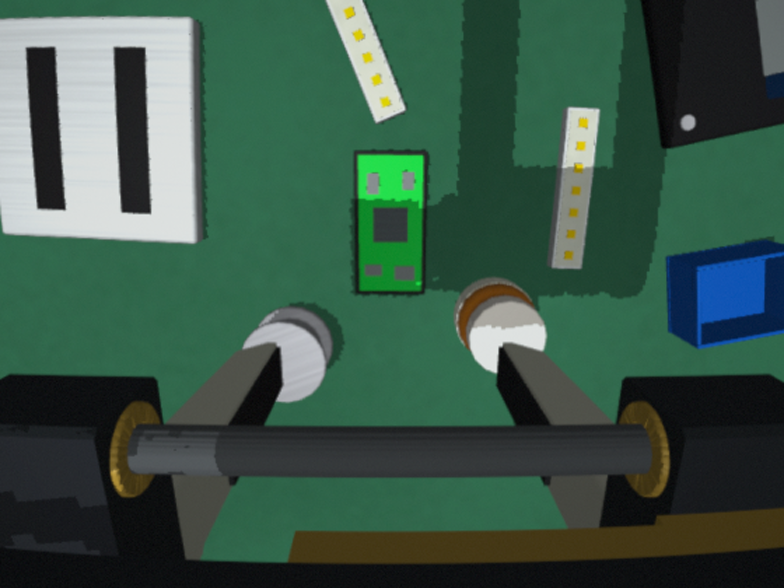

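```bash
python3 -c "
from h import *
plan(.689,-.0625,.06,1.4085)"
```

```text
p [ 0.7189 -0.0651  0.1956] jaw 1.406 q6 -1.56 ydir [-0.005 -0.006 -1.   ] | linear [-0.0294  0.1357 -0.0015] yaw -0.003 rows>= 2.2 F [-1.1 -0.2 -0.6] op 0.0789 t 9.1
```

Emit:
carry_out --increments '[{"linear":[-0.012,0.045,0.0],"yaw":0.0},{"linear":[-0.024,0.09,-0.001],"yaw":0.0},{"linear":[-0.0294,0.1357,-0.0015],"yaw":-0.003},{"linear":[-0.0294,0.1357,-0.0015],"yaw":-0.003}]'

```text
t: 9.6
tool_pos: [0.6837, -0.0605, 0.0544]
orientation: [-1.572, 0.139, -0.115]
force: [-2.0, 0.2, 0.8]
opening: 0.079
```

```bash
python3 -c "
from h import *
plan(.689,-.0625,.0105,1.4085)"
```

```text
p [ 0.6837 -0.0605  0.0544] jaw 1.409 q6 -1.57 ydir [-0.015 -0.004 -1.   ] | linear [ 0.0062  0.0438 -0.0009] yaw 0.0 rows>= 0.7 F [-2.   0.2  0.8] op 0.079 t 9.6
```

Emit:
carry_out --increments '[{"linear":[0.005,0.018,0.0],"yaw":0.0},{"linear":[0.006,0.034,-0.001],"yaw":0.0},{"linear":[0.006,0.0438,-0.001],"yaw":0.0},{"linear":[0.006,0.0438,-0.001],"yaw":0.0}]'

```text
t: 10.1
tool_pos: [0.6887, -0.0626, 0.01]
orientation: [-1.572, 0.14, -0.115]
force: [-0.0, 0.3, 0.6]
opening: 0.079
```

Emit:
carry_out --increments '[{"linear":[0.0,0.0,0.0],"yaw":0.0},{"linear":[0.0,0.0,0.0],"yaw":0.0},{"linear":[0.0,0.0,0.0],"yaw":0.0},{"linear":[0.0,0.0,0.0],"yaw":0.0}]' --gripper 0.0 --newtons 25

```text
t: 10.6
tool_pos: [0.6889, -0.0626, 0.0104]
orientation: [-1.572, 0.139, -0.116]
force: [-0.4, 0.7, 1.3]
opening: 0.0498
```

```bash
python3 -c "
from h import *
p,R,s=tool()
plan(.689,-.0625,.0105,1.4085);plan(p[0],p[1],.15)
snap('side','s10',(130,160,390,300),2.7)"
```

```text
p [ 0.6889 -0.0626  0.0104] jaw 1.409 q6 -1.57 ydir [-0.015 -0.004 -1.   ] | linear [ 0.0001 -0.0001  0.0001] yaw 0.0 rows>= 0.0 F [-0.4  0.7  1.3] op 0.0498 t 10.6
p [ 0.6889 -0.0626  0.0104] jaw 1.409 q6 -1.57 ydir [-0.015 -0.004 -1.   ] | linear [-0.002  -0.1396 -0.0009] yaw 0.0 rows>= 2.2 F [-0.4  0.7  1.3] op 0.0498 t 10.6
```

View pics/s10.png

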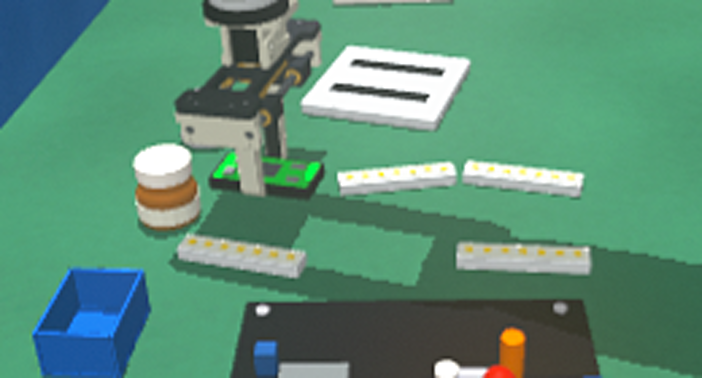

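Emit:
carry_out --increments '[{"linear":[-0.0005,-0.03,0.0],"yaw":0.0},{"linear":[-0.001,-0.07,0.0],"yaw":0.0},{"linear":[-0.0015,-0.11,-0.001],"yaw":0.0},{"linear":[-0.002,-0.14,-0.001],"yaw":0.0}]'

```text
t: 11.15
tool_pos: [0.6893, -0.0629, 0.1523]
orientation: [-1.572, 0.138, -0.117]
force: [-0.2, 0.0, -1.1]
opening: 0.0499
```

```bash
python3 -c "
from h import *
w=hw(-.004,0);print(w)
plan(*w,.15,.071)"
```

```text
[0.59471013 0.25431544]
p [ 0.6893 -0.0629  0.1523] jaw 1.409 q6 -1.57 ydir [-0.014 -0.004 -1.   ] | linear [-0.1445  0.0024  0.2978] yaw 1.338 rows>= 7.2 F [-0.2  0.  -1.1] op 0.0499 t 11.15
```

Emit:
carry_out --increments '[{"linear":[-0.018,0.0,0.037],"yaw":0.16},{"linear":[-0.036,0.0,0.074],"yaw":0.33},{"linear":[-0.054,0.001,0.112],"yaw":0.5},{"linear":[-0.072,0.001,0.149],"yaw":0.67},{"linear":[-0.09,0.001,0.186],"yaw":0.83}]'

```text
t: 11.78
tool_pos: [0.6297, 0.1364, 0.151]
orientation: [-1.438, 0.788, -0.77]
force: [-0.1, 0.3, -1.5]
opening: 0.0502
```

```bash
python3 -c "
from h import *
w=hw(-.004,0)
plan(*w,.15,.071)"
```

```text
p [0.6297 0.1364 0.151 ] jaw 0.573 q6 -0.44 ydir [-0.015 -0.004 -1.   ] | linear [-0.1181  0.001   0.0346] yaw 0.502 rows>= 2.7 F [-0.1  0.3 -1.5] op 0.0502 t 11.78
```

Emit:
carry_out --increments '[{"linear":[-0.035,0.0,0.01],"yaw":0.15},{"linear":[-0.07,0.0,0.02],"yaw":0.3},{"linear":[-0.1,0.001,0.03],"yaw":0.43},{"linear":[-0.118,0.001,0.0346],"yaw":0.502},{"linear":[-0.118,0.001,0.0346],"yaw":0.502}]'

```text
t: 12.4
tool_pos: [0.594, 0.2555, 0.1497]
orientation: [-1.257, 1.164, -1.15]
force: [-0.1, 0.1, -2.0]
opening: 0.0494
```

```bash
python3 -c "
from h import *
w=hw(-.004,0)
plan(*w,.15,.071);plan(*w,.04,.071)
snap('wrist','w11',None,1.4);snap('side','s11',(200,200,420,380),3)"
```

```text
p [0.594  0.2555 0.1497] jaw 0.074 q6 0.25 ydir [-0.015 -0.004 -1.   ] | linear [ 0.0012 -0.0003  0.0007] yaw 0.003 rows>= 0.0 F [-0.1  0.1 -2. ] op 0.0494 t 12.4
p [0.594  0.2555 0.1497] jaw 0.074 q6 0.25 ydir [-0.015 -0.004 -1.   ] | linear [0.0008 0.1096 0.0024] yaw 0.003 rows>= 1.8 F [-0.1  0.1 -2. ] op 0.0494 t 12.4
```

View pics/w11.png

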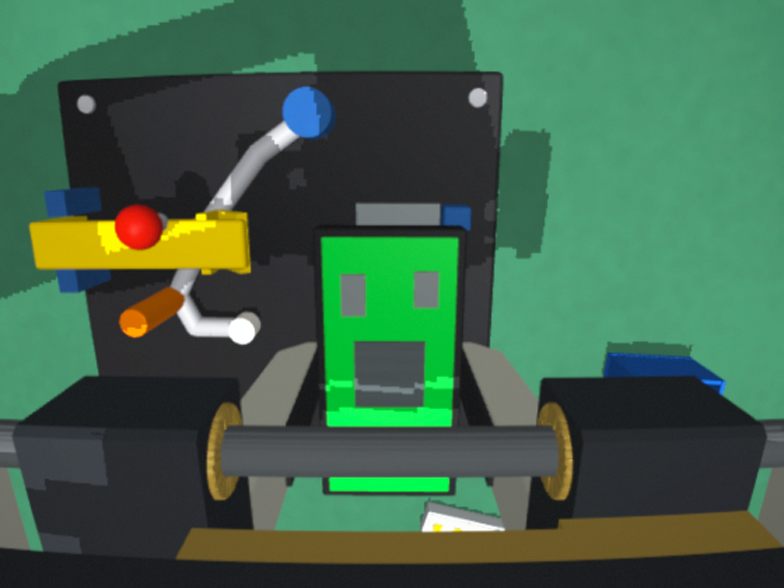

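View pics/s11.png

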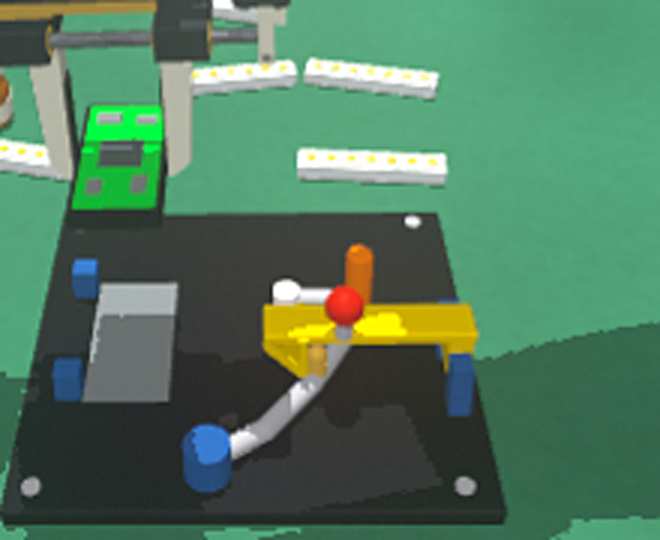

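```bash
python3 -c "
from det import *
c,im=load('w11')
q=unproj(c,np.array([[318,229],[466,227],[455,494],[323,494]])/1.4,.1513);print(q.round(4),q.mean(0))
print(unproj(c,np.array([[456,205]])/1.4,.034), 'expect blkL',hw(.032,.043))
"
```

```text
[[0.5682 0.3055 0.1513]
 [0.615  0.3097 0.1513]
 [0.6226 0.2109 0.1513]
 [0.5734 0.2067 0.1513]] [0.59478323 0.25820331 0.1513    ]
[[0.6257723  0.30823721 0.034     ]] expect blkL [0.62755991 0.29976753]
```

```bash
python3 -c "
from h import *
w=hw(-.004,-.0015)
plan(*w,.06,.071);plan(*w,.0232,.071)"
```

```text
p [0.5947 0.2538 0.1498] jaw 0.073 q6 0.25 ydir [-0.015 -0.005 -1.   ] | linear [0.0006 0.0898 0.0014] yaw 0.002 rows>= 1.4 F [ 0.3 -0.2 -1.7] op 0.0494 t 12.5
p [0.5947 0.2538 0.1498] jaw 0.073 q6 0.25 ydir [-0.015 -0.005 -1.   ] | linear [0.0005 0.1265 0.002 ] yaw 0.002 rows>= 2.0 F [ 0.3 -0.2 -1.7] op 0.0494 t 12.5
```

Emit:
carry_out --increments '[{"linear":[0.0005,0.04,0.001],"yaw":0.002},{"linear":[0.0005,0.075,0.001],"yaw":0.002},{"linear":[0.0005,0.1,0.0015],"yaw":0.002},{"linear":[0.0005,0.118,0.002],"yaw":0.002},{"linear":[0.0005,0.1265,0.002],"yaw":0.002}]'

```text
t: 13.12
tool_pos: [0.5947, 0.2519, 0.0223]
orientation: [-1.257, 1.167, -1.152]
force: [-8.4, -3.1, 16.0]
opening: 0.0493
```

Emit:
carry_out --increments '[{"linear":[0.0,0.0,0.0],"yaw":0.0}]'

```text
t: 13.25
tool_pos: [0.5953, 0.2517, 0.0228]
orientation: [-1.257, 1.166, -1.153]
force: [-0.0, -0.3, -1.1]
opening: 0.0497
```

```bash
python3 -c "
from h import *
w=hw(-.004,-.0015)
plan(*w,.0232,.071);plan(*hw(.002,-.0015),.0222,.071)
c,_=snap('side','s12',(200,200,420,380),3);snap('wrist','w12',None,1.4)"
```

```text
p [0.5953 0.2517 0.0228] jaw 0.071 q6 0.25 ydir [-0.015 -0.005 -1.   ] | linear [-0.0012 -0.0004 -0.0004] yaw -0.0 rows>= 0.0 F [-0.  -0.3 -1.1] op 0.0497 t 13.25
p [0.5953 0.2517 0.0228] jaw 0.071 q6 0.25 ydir [-0.015 -0.005 -1.   ] | linear [-0.0012  0.0005  0.0056] yaw -0.0 rows>= 0.1 F [-0.  -0.3 -1.1] op 0.0497 t 13.25
```

View pics/s12.png

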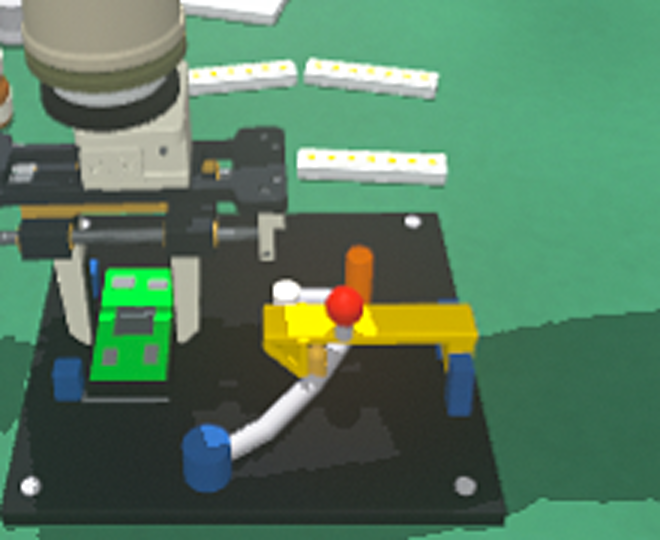

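View pics/w12.png

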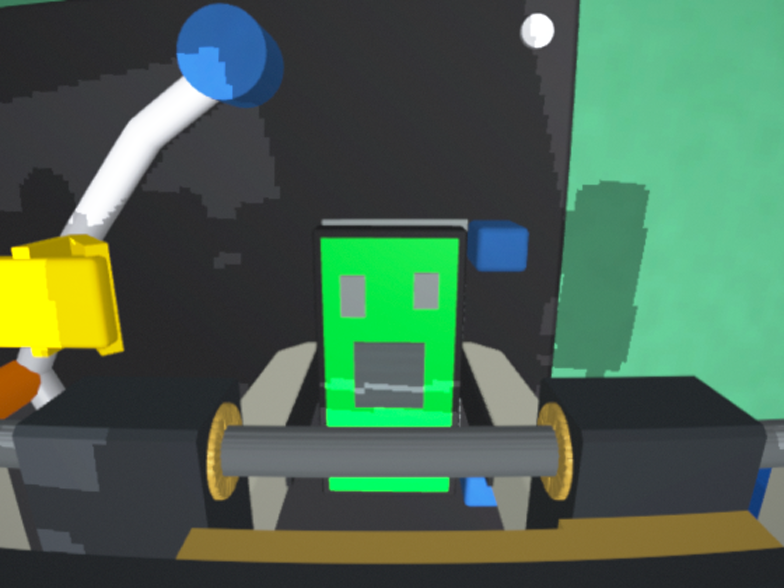

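```bash
python3 -c "
from det import *
def loc(v): return RH.T@(v[:2]-O)
c,im=load('w12')
q=unproj(c,np.array([[316,229],[466,228],[449,491],[327,491]])/1.4,.024);print([loc(v).round(4) for v in q],loc(q.mean(0)))
print('seat far edge',loc(unproj(c,np.array([[395,220]])/1.4,.012)[0]))
print('blkL top corners',[loc(v).round(4) for v in unproj(c,np.array([[474,224],[526,224],[526,269],[476,269]])/1.4,.034)])
c,im=load('s12')
f=lambda p,z:loc(unproj(c,np.array([p])/3+[200,200],z)[0]).round(4)
print('side: board end bottom corners? top', f([91,380],.024),f([166,381],.024),'far',f([107,267],.024),f([172,267],.024))
print('seat edge',f([83,400],.012),f([168,400],.012))
print('blkL',f([54,360],.034),f([83,360],.034))
cv2.imwrite('pics/w12c.png',cv2.resize(im[260:350,210:280],None,fx=7,fy=7,interpolation=cv2.INTER_CUBIC))
"
```

```text
[array([-0.0262,  0.0491]), array([0.0216, 0.0495]), array([ 0.0195, -0.0484]), array([-0.0262, -0.0489])] [-0.00282878  0.00033191]
seat far edge [-0.00102109  0.05066212]
blkL top corners [array([0.0225, 0.052 ]), array([0.038 , 0.0521]), array([0.039 , 0.0384]), array([0.0237, 0.0383])]
side: board end bottom corners? top [0.0166 0.0449] [-0.0268  0.0458] far [ 0.0177 -0.0528] [-0.0246 -0.0525]
seat edge [0.0217 0.0487] [-0.0276  0.0488]
blkL [0.0379 0.0391] [0.0211 0.0392]
```

View pics/w12c.png

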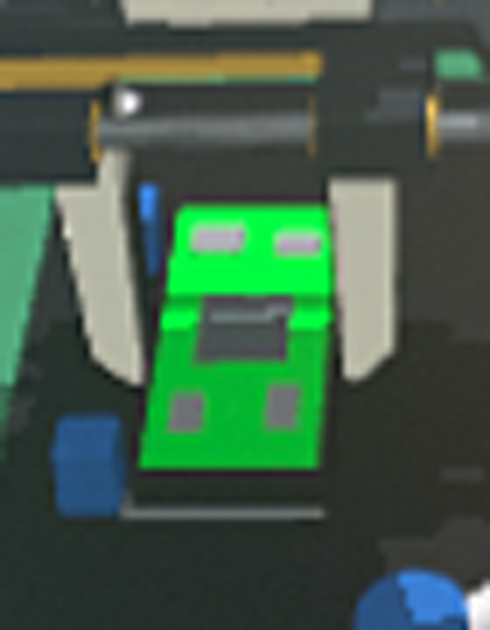

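Emit:
carry_out --increments '[{"linear":[-0.0008,0.0,0.0015],"yaw":0.0},{"linear":[-0.0016,0.0,0.0025],"yaw":0.0}]'

```text
t: 13.6
tool_pos: [0.597, 0.2532, 0.0231]
orientation: [-1.258, 1.166, -1.152]
force: [-6.2, -3.0, 1.0]
opening: 0.0496
```

Emit:
carry_out --increments '[{"linear":[0.0,0.0,0.001],"yaw":0.0},{"linear":[0.0,0.0,0.001],"yaw":0.0}]'

```text
t: 13.85
tool_pos: [0.5971, 0.2533, 0.0231]
orientation: [-1.261, 1.167, -1.151]
force: [-4.6, -2.0, 0.6]
opening: 0.0498
```

Emit:
carry_out --increments '[{"linear":[-0.0004,0.0,0.001],"yaw":0.0},{"linear":[-0.0004,0.0,0.002],"yaw":0.0},{"linear":[-0.0004,0.0,0.002],"yaw":0.0}]'

```text
t: 14.22
tool_pos: [0.5971, 0.2536, 0.0226]
orientation: [-1.265, 1.169, -1.149]
force: [-8.8, -3.1, 3.0]
opening: 0.0494
```

```bash
python3 -c "
from det import *
def loc(v): return RH.T@(v[:2]-O)
p,R,s=tool();plan(*p);print(loc(p))
snap('side','s13',(205,260,285,350),7);snap('wrist','w13',None,1.4)"
```

```text
p [0.5971 0.2536 0.0226] jaw 0.072 q6 0.25 ydir [-0.023 -0.008 -1.   ] | linear [0. 0. 0.] yaw 0.0 rows>= 0.0 F [-8.8 -3.1  3. ] op 0.0494 t 14.22
[-0.00165449 -0.00089194]
```

View pics/s13.png

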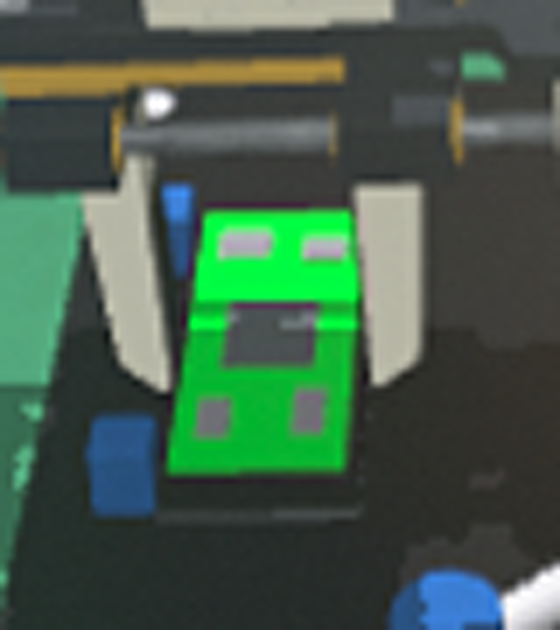

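View pics/w13.png

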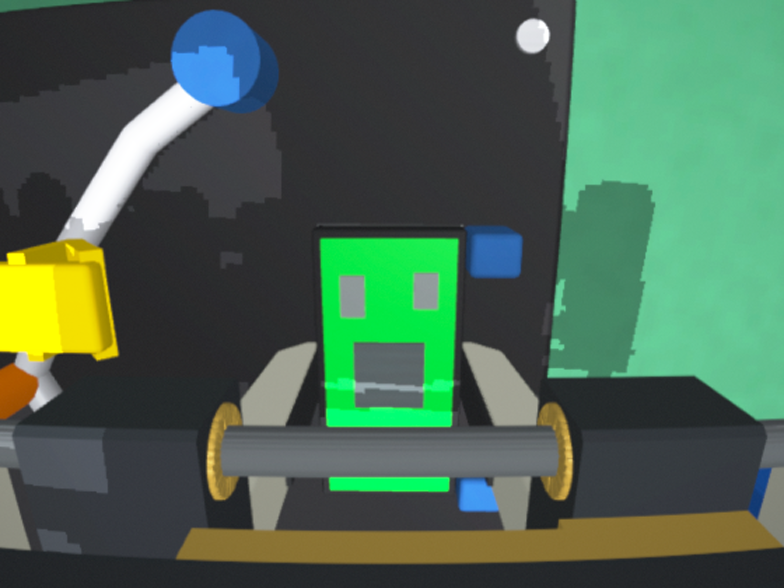

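Emit:
carry_out --increments '[{"linear":[0.0,0.0,0.0],"yaw":0.0},{"linear":[0.0,0.0,0.0],"yaw":0.0},{"linear":[0.0,0.0,0.0],"yaw":0.0}]' --gripper 0.75

```text
t: 14.7
tool_pos: [0.5978, 0.2538, 0.0232]
orientation: [-1.263, 1.168, -1.15]
force: [0.8, 0.3, 0.5]
opening: 0.0691
```

```bash
python3 -c "
from h import *
plan(*tool()[0]); p=tool()[0]; plan(p[0],p[1],.2)"
```

```text
p [0.5978 0.2538 0.0232] jaw 0.072 q6 0.25 ydir [-0.022 -0.007 -1.   ] | linear [0. 0. 0.] yaw 0.0 rows>= 0.0 F [0.8 0.3 0.5] op 0.0691 t 14.7
p [0.5978 0.2538 0.0232] jaw 0.072 q6 0.25 ydir [-0.022 -0.007 -1.   ] | linear [ 0.001  -0.1768 -0.0039] yaw 0.0 rows>= 2.8 F [0.8 0.3 0.5] op 0.0691 t 14.7
```

Emit:
carry_out --increments '[{"linear":[0.0,-0.03,-0.0006],"yaw":0.0},{"linear":[0.0,-0.08,-0.0017],"yaw":0.0},{"linear":[0.0,-0.13,-0.003],"yaw":0.0},{"linear":[0.001,-0.177,-0.004],"yaw":0.0},{"linear":[0.001,-0.177,-0.004],"yaw":0.0}]'

```text
t: 15.32
tool_pos: [0.6008, 0.2548, 0.2068]
orientation: [-1.254, 1.163, -1.153]
force: [0.5, -0.4, -0.3]
opening: 0.0696
```

```bash
python3 -c "
from h import *
plan(*tool()[0]); 
snap('wrist','w14',None,1.4);snap('side','s14',(200,200,420,380),3)
plan(.4705,.2905,.16,.071+np.pi/2)"
```

```text
p [0.6008 0.2548 0.2068] jaw 0.072 q6 0.25 ydir [-0.012 -0.004 -1.   ] | linear [0. 0. 0.] yaw 0.0 rows>= 0.0 F [ 0.5 -0.4 -0.3] op 0.0696 t 15.32
p [0.5982 0.2539 0.201 ] jaw 0.072 q6 0.25 ydir [-0.02  -0.007 -1.   ] | linear [-0.0459  0.0432 -0.1239] yaw -1.569 rows>= 8.4 F [-0.2 -0.1 -0.9] op 0.0697 t 15.43
```

View pics/w14.png

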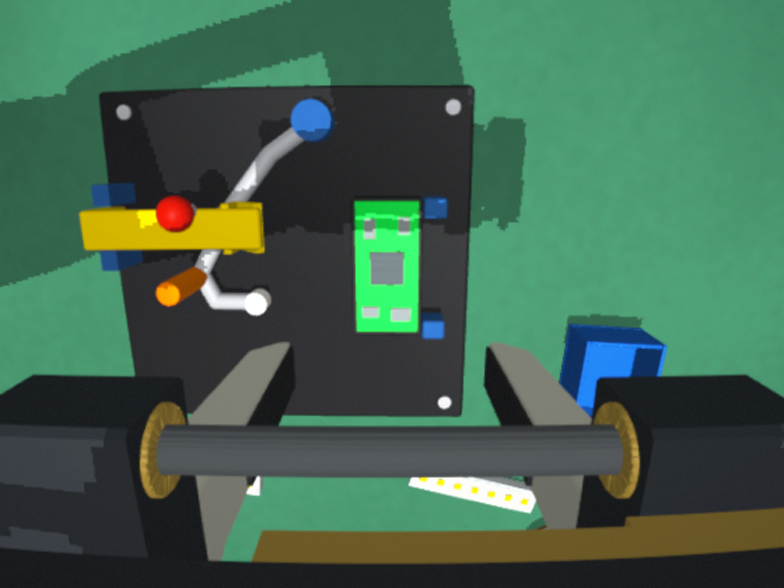

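View pics/s14.png

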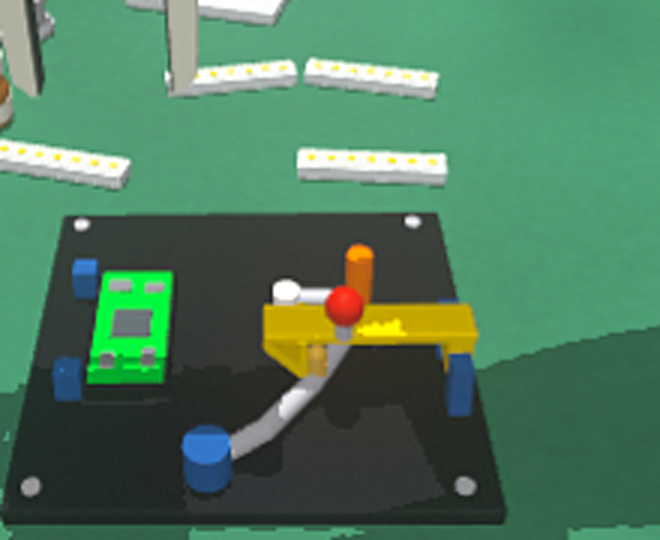

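```bash
cat > chk.py <<'E'
from det import *
import sys
def loc(v): return (RH.T@(v[:2]-O)*1000).round(1)
def chk(f):
    c,im=load(f);b,g,r=[x.astype(int) for x in cv2.split(im)]
    gr=((g>130)&(r<110)&(g>b*1.4)&(g>r*2.2)).astype(np.uint8)*255
    for x in rects(c,im,gr,.024,300): print(f,'green',loc(np.array(x[:2])),x)
    bl=((b>110)&(r<90)&(b>g*1.35)).astype(np.uint8)*255
    for k in cv2.findContours(bl,cv2.RETR_EXTERNAL,cv2.CHAIN_APPROX_NONE)[0]:
        if cv2.contourArea(k)>40:
            m=k.reshape(-1,2); q=unproj(c,m,.034); L=np.array([loc(v) for v in q]); print('blue',L.min(0),L.max(0))
for f in sys.argv[1:]: chk(f)
E
python3 chk.py w14 s14 w13
```

```text
w14 green [-0.4 -0.3] (0.5983, 0.2543, 93.3, 45.0, -85.8)
blue [ 129.7 -109.1] [203.5 -37.7]
blue [ 23.7 -47.5] [ 39.8 -34.8]
blue [-203.4    2.2] [-191.8   15.3]
blue [24.1 37.9] [38.2 50. ]
blue [-204.    47.5] [-191.9   61. ]
blue [-63.5  87.8] [-37.1 113.8]
s14 green [-4.2  0.5] (0.5945, 0.2548, 95.0, 44.9, -86.0)
blue [-63.5  87.6] [-39.3 128.3]
blue [20.5 36.8] [37.6 66.4]
blue [-200.3   35. ] [-183.5   77.2]
blue [ 21.8 -50.1] [ 38.6 -16.2]
blue [ 123.5 -139.2] [203.6 -14.3]
blue [-121.8 -958.9] [  31.2 -866.5]
blue [    301.1 -224954.8] [1.454504e+05 1.162000e+02]
w13 green [ -0.7 -44.1] (0.6011, 0.2106, 44.5, 5.7, 5.2)
w13 green [-0.8 13.9] (0.5969, 0.2684, 67.5, 44.4, -85.8)
blue [ 23.3 -47.2] [ 37.6 -33. ]
blue [131.2 -52.3] [136.2 -30.8]
blue [23.4 37.8] [38.8 52.7]
blue [-62.9  86.1] [-36.8 113.4]
```

```bash
python3 -c "
from det import *
c,im=load('w14')
print(unproj(c,np.array([[168,294],[174,213]])/1.4,[.073,.078]))
"
```

```text
[[0.46179304 0.23901799 0.073     ]
 [0.4698247  0.29062728 0.078     ]]
```

Emit:
carry_out --increments '[{"linear":[-0.005,0.0,-0.014],"yaw":-0.175},{"linear":[-0.01,0.0,-0.028],"yaw":-0.35},{"linear":[-0.015,0.0,-0.042],"yaw":-0.525},{"linear":[-0.02,0.0,-0.056],"yaw":-0.7},{"linear":[-0.025,0.0,-0.07],"yaw":-0.875}]' --gripper 0.43

```text
t: 16.05
tool_pos: [0.525, 0.2734, 0.1996]
orientation: [-1.531, 0.501, -0.469]
force: [-0.8, 0.2, -0.4]
opening: 0.0398
```

```bash
python3 -c "
from det import *
plan(.4705,.2905,.16,.071+np.pi/2)"
```

```text
p [0.525  0.2734 0.1996] jaw 0.953 q6 -0.56 ydir [-0.023 -0.008 -1.   ] | linear [-0.0537  0.0407 -0.0168] yaw -0.689 rows>= 3.7 F [-0.8  0.2 -0.4] op 0.0398 t 16.05
```

Emit:
carry_out --increments '[{"linear":[-0.0134,0.008,-0.004],"yaw":-0.172},{"linear":[-0.0268,0.016,-0.008],"yaw":-0.344},{"linear":[-0.04,0.026,-0.0125],"yaw":-0.516},{"linear":[-0.0537,0.035,-0.0168],"yaw":-0.689},{"linear":[-0.0537,0.0405,-0.0168],"yaw":-0.689}]' --gripper 0.39

```text
t: 16.68
tool_pos: [0.4687, 0.2902, 0.1577]
orientation: [-1.579, -0.035, 0.077]
force: [0.2, 0.1, 0.4]
opening: 0.0364
```

Emit:
carry_out --increments '[{"linear":[0.0,0.0,0.0],"yaw":0.0}]'

```text
t: 16.8
tool_pos: [0.4684, 0.2897, 0.1564]
orientation: [-1.58, -0.03, 0.076]
force: [-0.3, 0.1, -0.8]
opening: 0.036
```

```bash
python3 -c "
from det import *
snap('wrist','w15',None,1.4)
plan(.470,.2906,.07,.071+np.pi/2)"
```

```text
p [0.4684 0.2897 0.1565] jaw 1.639 q6 -1.18 ydir [-0.029 -0.011 -1.   ] | linear [0.0042 0.0864 0.0015] yaw -0.003 rows>= 1.4 F [ 0.6  0.6 -0.1] op 0.0364 t 16.85
```

View pics/w15.png

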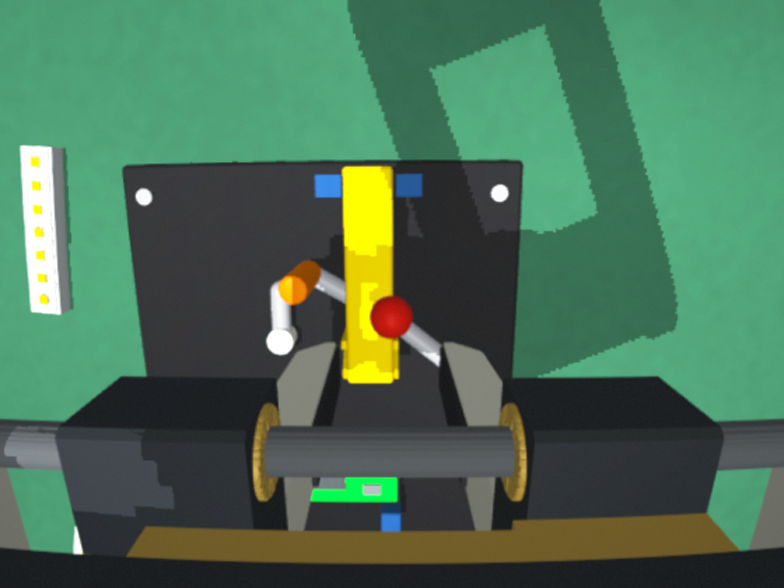

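```bash
python3 -c "
from det import *
c,im=load('w15')
print(unproj(c,np.array([[391,316],[292,291]])/1.4,[.078,.073]).round(4))
"
```

```text
[[0.4688 0.2905 0.078 ]
 [0.4606 0.2393 0.073 ]]
```

Emit:
carry_out --increments '[{"linear":[0.003,0.03,0.001],"yaw":0.0},{"linear":[0.0035,0.06,0.0015],"yaw":-0.003},{"linear":[0.0038,0.08,0.0015],"yaw":-0.003},{"linear":[0.0038,0.0872,0.0015],"yaw":-0.003},{"linear":[0.0038,0.0872,0.0015],"yaw":-0.003}]'

```text
t: 17.48
tool_pos: [0.4698, 0.2905, 0.0693]
orientation: [-1.58, -0.032, 0.078]
force: [0.5, 0.5, -0.1]
opening: 0.0361
```

```bash
python3 -c "
from det import *
plan(.4695,.2906,.069,.071+np.pi/2)
snap('side','s16',(220,230,400,370),4)"
```

```text
p [0.4698 0.2905 0.0693] jaw 1.641 q6 -1.18 ydir [-0.029 -0.011 -1.   ] | linear [-0.0003  0.0003  0.0001] yaw -0.001 rows>= 0.0 F [ 0.5  0.5 -0.1] op 0.0361 t 17.48
```

View pics/s16.png

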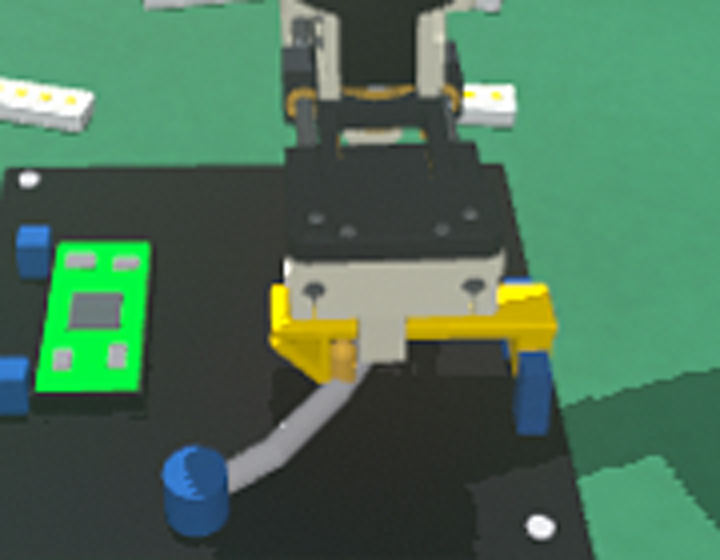

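Emit:
carry_out --increments '[{"linear":[0.0,0.0,0.0],"yaw":0.0},{"linear":[0.0,0.0,0.0],"yaw":0.0},{"linear":[0.0,0.0,0.0],"yaw":0.0}]' --gripper 0.0 --newtons 20

```text
t: 17.9
tool_pos: [0.4713, 0.2901, 0.0712]
orientation: [-1.58, -0.035, 0.076]
force: [0.5, -5.3, 4.1]
opening: 0.0203
```

```bash
python3 -c "
from det import *
p,R,s=tool(); plan(*p)
hx=RH@np.array([1,0])
for a in (.07,.14,.21,.28,.32):
    dx=.065*np.cos(a)-.046*np.sin(a)-.065; dz=.046*np.cos(a)+.065*np.sin(a)-.046
    print(a,(R.T@np.r_[hx*dx,dz]).round(4))"
```

```text
p [0.4713 0.2901 0.0712] jaw 1.641 q6 -1.18 ydir [-0.026 -0.011 -1.   ] | linear [0. 0. 0.] yaw 0.0 rows>= 0.0 F [ 0.5 -5.3  4.1] op 0.0203 t 17.9
0.07 [-0.0035 -0.0043 -0.    ]
0.14 [-0.0073 -0.0084 -0.0001]
0.21 [-0.0113 -0.0122 -0.0001]
0.28 [-0.0157 -0.0158 -0.0002]
0.32 [-0.0182 -0.0176 -0.0002]
```

Emit:
carry_out --increments '[{"linear":[0.0,0.0,0.0],"yaw":0.0},{"linear":[0.0,0.0,0.0],"yaw":0.0}]'

```text
t: 18.15
tool_pos: [0.4713, 0.2899, 0.0713]
orientation: [-1.581, -0.035, 0.076]
force: [-0.2, -3.0, 0.4]
opening: 0.0205
```

```bash
python3 -c "
from det import *
p,R,s=tool(); plan(*p)
snap('side','s17',(220,230,400,370),4)
snap('scene','c17',(230,130,360,230),5)"
```

```text
p [0.4713 0.2899 0.0713] jaw 1.641 q6 -1.18 ydir [-0.026 -0.011 -1.   ] | linear [0. 0. 0.] yaw 0.0 rows>= 0.0 F [-0.2 -3.   0.4] op 0.0205 t 18.15
```

View pics/c17.png

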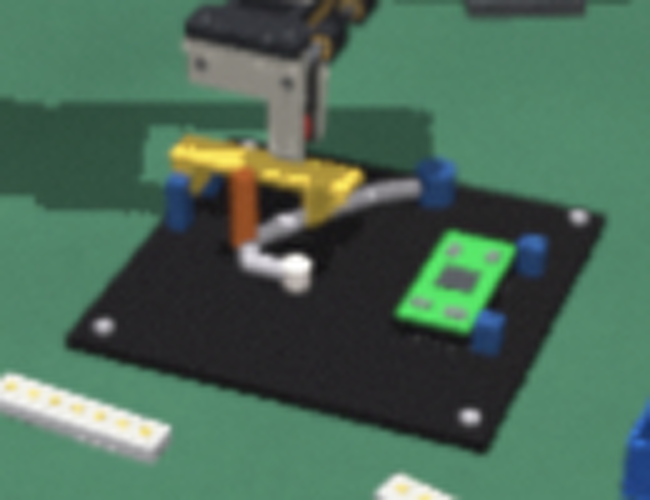

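Emit:
carry_out --increments '[{"linear":[-0.0035,-0.0043,0.0],"yaw":0.0},{"linear":[-0.0073,-0.0084,0.0],"yaw":0.0},{"linear":[-0.0113,-0.0122,0.0],"yaw":0.0},{"linear":[-0.0157,-0.0158,0.0],"yaw":0.0},{"linear":[-0.0157,-0.0158,0.0],"yaw":0.0}]' --newtons 30

```text
t: 18.88
tool_pos: [0.4557, 0.2889, 0.0877]
orientation: [-1.581, -0.035, 0.076]
force: [1.6, -3.6, -2.9]
opening: 0.0204
```

```bash
python3 -c "
from det import *
p,R,s=tool(); plan(*p)
snap('side','s18',(200,230,400,370),4)
snap('scene','c18',(230,130,360,230),5)"
```

```text
p [0.4557 0.2889 0.0877] jaw 1.641 q6 -1.17 ydir [-0.026 -0.012 -1.   ] | linear [0. 0. 0.] yaw 0.0 rows>= 0.0 F [ 1.6 -3.6 -2.9] op 0.0204 t 18.88
```

View pics/s18.png

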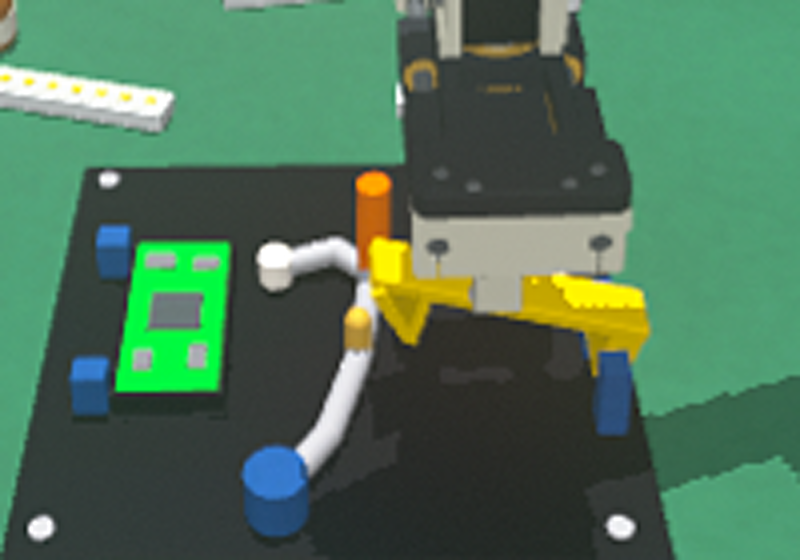

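View pics/c18.png

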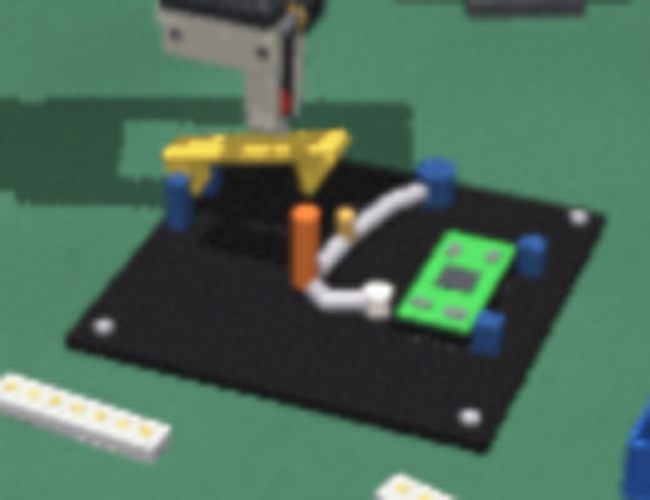

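Released; the arm is on its way in (damped). Hold two rows, then lower the stay back.

Emit:
carry_out --increments '[{"linear":[0.0,0.0,0.0],"yaw":0.0},{"linear":[0.0,0.0,0.0],"yaw":0.0},{"linear":[0.0,0.0,0.0],"yaw":0.0},{"linear":[0.0,0.0,0.0],"yaw":0.0}]'

```text
t: 19.48
tool_pos: [0.456, 0.2889, 0.0875]
orientation: [-1.581, -0.035, 0.076]
force: [2.2, -3.6, -3.3]
opening: 0.0202
```

```bash
python3 -c "
from det import *
p,R,s=tool(); plan(*p)
snap('side','s19',(200,230,400,370),4)"; python3 chk.py s19

```

```text
p [0.456  0.2889 0.0875] jaw 1.641 q6 -1.17 ydir [-0.026 -0.012 -1.   ] | linear [0. 0. 0.] yaw 0.0 rows>= 0.0 F [ 2.2 -3.6 -3.3] op 0.0202 t 19.48
s19 green [-4.2  0.5] (0.5945, 0.2548, 95.0, 45.0, -86.0)
blue [-63.5  85.6] [-38.  128.3]
blue [20.5 36.8] [38.3 66.4]
blue [-200.2   35. ] [-183.5   77.2]
blue [ 22.1 -50.1] [ 38.6 -16.2]
blue [ 123.5 -139.2] [203.6 -14.3]
blue [-114.9 -957.6] [  36.9 -866.5]
blue [    303.6 -224954.8] [1.454504e+05 1.162000e+02]
```

View pics/s19.png

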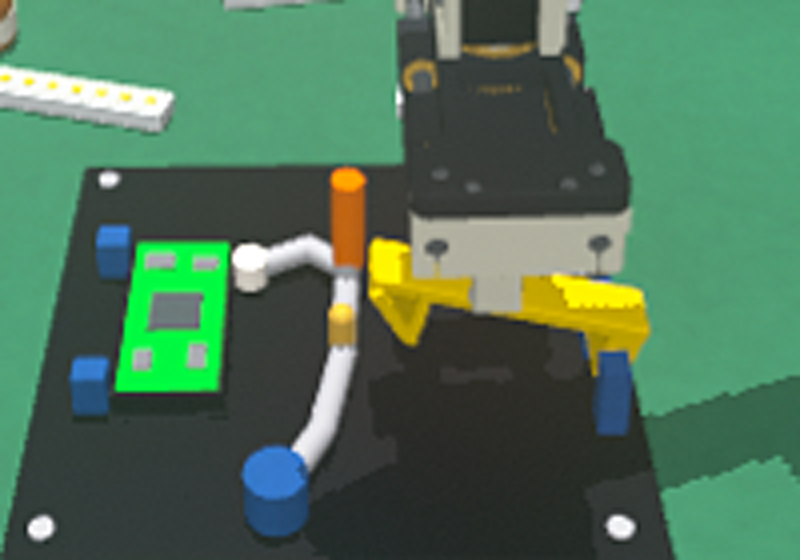

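Emit:
carry_out --increments '[{"linear":[0.004,0.0036,0.0],"yaw":0.0},{"linear":[0.008,0.0074,0.0],"yaw":0.0},{"linear":[0.012,0.0115,0.0],"yaw":0.0},{"linear":[0.0155,0.0158,0.0],"yaw":0.0},{"linear":[0.0155,0.0158,0.0],"yaw":0.0}]'

```text
t: 20.15
tool_pos: [0.4706, 0.29, 0.0718]
orientation: [-1.581, -0.033, 0.077]
force: [-5.8, -4.4, 8.3]
opening: 0.0203
```

Emit:
carry_out --increments '[{"linear":[0.0,0.0,0.0],"yaw":0.0},{"linear":[0.0,0.0,0.0],"yaw":0.0},{"linear":[0.0,0.0,0.0],"yaw":0.0}]' --gripper 0.42

```text
t: 20.52
tool_pos: [0.4707, 0.2902, 0.0717]
orientation: [-1.58, -0.034, 0.077]
force: [-0.2, -0.4, -0.3]
opening: 0.0383
```

```bash
python3 -c "
from det import *
p,R,s=tool(); plan(*p);plan(p[0],p[1],.2)"
```

```text
p [0.4707 0.2902 0.0717] jaw 1.641 q6 -1.18 ydir [-0.027 -0.011 -1.   ] | linear [0. 0. 0.] yaw 0.0 rows>= 0.0 F [-0.2 -0.4 -0.3] op 0.0383 t 20.52
p [0.4707 0.2902 0.0717] jaw 1.641 q6 -1.18 ydir [-0.027 -0.011 -1.   ] | linear [-0.0036 -0.1282 -0.0012] yaw 0.0 rows>= 2.1 F [-0.2 -0.4 -0.3] op 0.0383 t 20.52
```

Emit:
carry_out --increments '[{"linear":[-0.001,-0.03,0.0],"yaw":0.0},{"linear":[-0.002,-0.07,-0.001],"yaw":0.0},{"linear":[-0.003,-0.11,-0.001],"yaw":0.0},{"linear":[-0.0036,-0.128,-0.001],"yaw":0.0},{"linear":[-0.0036,-0.128,-0.001],"yaw":0.0}]'

```text
t: 21.15
tool_pos: [0.4714, 0.2909, 0.2008]
orientation: [-1.579, -0.036, 0.075]
force: [-0.3, 0.1, -0.7]
opening: 0.0392
```

```bash
python3 -c "
from det import *
snap('side','s20',(180,230,400,370),3.6)
plan(.4488,.057,.15,1.56);plan(.52,.0,.25,1.56)"; python3 chk.py s20
```

```text
p [0.4706 0.2904 0.199 ] jaw 1.641 q6 -1.18 ydir [-0.027 -0.011 -1.   ] | linear [-0.0367  0.0523 -0.2308] yaw 0.081 rows>= 3.8 F [-0.5 -0.6 -0.6] op 0.0392 t 21.2
p [0.4706 0.2904 0.199 ] jaw 1.641 q6 -1.18 ydir [-0.027 -0.011 -1.   ] | linear [ 0.0275 -0.049  -0.2937] yaw 0.081 rows>= 4.8 F [-0.5 -0.6 -0.6] op 0.0392 t 21.2
s20 green [-4.2  0.5] (0.5945, 0.2548, 95.0, 45.0, -86.0)
blue [-63.5  85.6] [-38.  128.3]
blue [20.5 36.8] [38.3 66.4]
blue [-200.2   35. ] [-183.5   77.2]
blue [ 22.1 -50.1] [ 38.6 -16.2]
blue [ 123.5 -139.2] [203.6 -14.3]
blue [ -91.2 -958.6] [  36.9 -866.5]
blue [    303.6 -224954.8] [1.454504e+05 1.162000e+02]
```

View pics/s20.png

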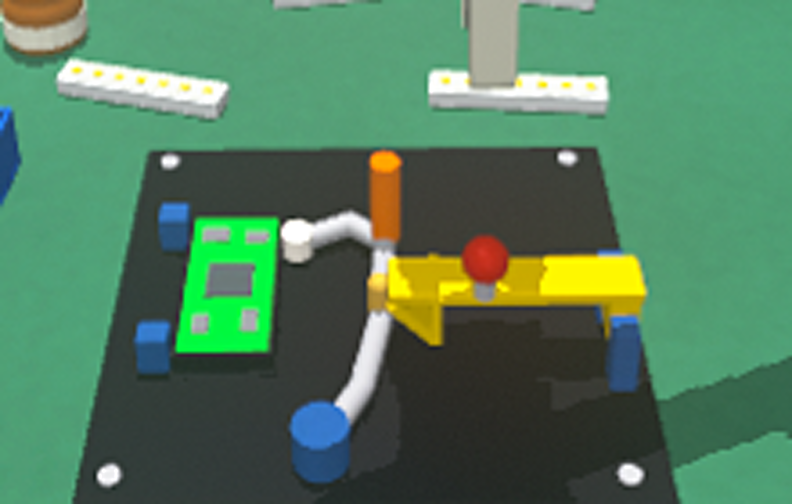

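```bash
python3 -c "
from det import *
c=robot.camera_params('side')
v0=np.array([.5375,.2126])-PIV
for nm,p in [('s20',[385,160]),]:
    q=unproj(c,np.array([p])/3.6+[180,230],.073)[0];v=q[:2]-PIV
    print(q,-np.arctan2(v0[0]*v[1]-v0[1]*v[0],v0@v),np.linalg.norm(v))
# initial
q=unproj(c,np.array([[400,306]])/2.7+[130,160],.073)[0];v=q[:2]-PIV
print(q,-np.arctan2(v0[0]*v[1]-v0[1]*v[0],v0@v),np.linalg.norm(v))
"
```

```text
[0.51903688 0.2133235  0.073     ] 0.13365383014263596 0.13865893383327238
[0.53546807 0.21109617 0.073     ] 0.01421597999503473 0.13907669454644966
```

```bash
python3 -c "
from det import *
plan(.66,.0,.25,1.56)"
```

```text
p [0.4706 0.2904 0.199 ] jaw 1.641 q6 -1.18 ydir [-0.027 -0.011 -1.   ] | linear [ 0.1671 -0.0528 -0.3035] yaw 0.081 rows>= 5.6 F [-0.5 -0.6 -0.6] op 0.0392 t 21.2
```

Emit:
carry_out --increments '[{"linear":[0.027,-0.009,-0.05],"yaw":0.01},{"linear":[0.055,-0.018,-0.1],"yaw":0.03},{"linear":[0.083,-0.027,-0.15],"yaw":0.04},{"linear":[0.11,-0.036,-0.2],"yaw":0.06},{"linear":[0.135,-0.045,-0.25],"yaw":0.081}]' --gripper 0.5

```text
t: 21.82
tool_pos: [0.6238, 0.0494, 0.2397]
orientation: [-1.582, 0.033, 0.016]
force: [0.5, 1.5, -0.2]
opening: 0.0464
```

Emit:
carry_out --increments '[{"linear":[0.02,0.0,-0.03],"yaw":0.0},{"linear":[0.03,0.0,-0.05],"yaw":0.0},{"linear":[0.03,0.0,-0.05],"yaw":0.0}]'

```text
t: 22.2
tool_pos: [0.6526, -0.0018, 0.2372]
orientation: [-1.582, 0.037, 0.017]
force: [-0.3, 0.3, -0.0]
opening: 0.0462
```

```bash
python3 -c "
from det import *
plan(.66,.0,.25,1.56)
snap('wrist','w21',None,1.4)
plan(.66,.0,.25,1.56)"; python3 det.py w21
```

```text
p [ 0.6526 -0.0018  0.2372] jaw 1.558 q6 -1.63 ydir [-0.034 -0.011 -0.999] | linear [ 0.0069 -0.0131  0.0018] yaw -0.002 rows>= 0.2 F [-0.3  0.3 -0. ] op 0.0462 t 22.2
p [ 6.525e-01 -6.000e-04  2.378e-01] jaw 1.559 q6 -1.63 ydir [-0.034 -0.011 -0.999] | linear [ 0.0071 -0.0124  0.0005] yaw -0.001 rows>= 0.2 F [ 0.  -0.5 -0. ] op 0.0463 t 22.25
w21 white .012
   (0.7667, 0.002, 55.1, 50.4, 89.6)
   (0.745, -0.1413, 48.4, 17.9, 71.8)
   (0.6766, 0.0702, 92.0, 22.6, -11.6)
   (0.5516, 0.2237, 50.1, 23.3, 9.4)
   (0.5901, -0.2542, 150.1, 150.0, -12.5)
   (0.5645, -0.061, 109.8, 22.7, 13.2)
   (0.5125, 0.2555, 34.7, 22.9, -88.1)
   (0.4876, 0.292, 81.4, 23.4, 4.5)
   (0.4796, 0.0584, 48.6, 22.5, -1.0)
   (0.4766, -0.0721, 50.6, 22.5, -10.0)
white .015
   (0.5901, -0.2522, 149.0, 148.8, -12.5)
green
   (0.5986, 0.2653, 98.3, 44.7, -85.9)
black
   (0.8264, 0.2348, 242.4, 152.4, 88.8)
   (0.8669, -0.0106, 818.4, 241.4, 90.0)
   (0.7654, -0.005, 273.3, 89.9, 89.6)
   (0.597, -0.2247, 108.3, 19.7, -12.7)
   (0.5831, -0.2876, 108.3, 19.9, -12.8)
   (0.554, 0.2203, 212.8, 191.9, 4.2)
```

View pics/w21.png

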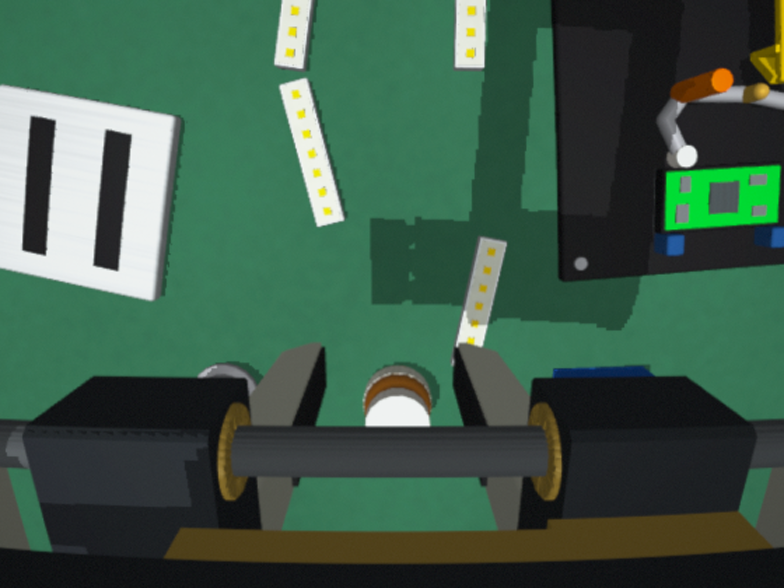

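```bash
python3 - <<'E'
from det import *
for n in ['scene','side']:
    c=robot.camera_params(n); im=cv2.imread(f'pics/{n}0.png'); b,g,r=[x.astype(int) for x in cv2.split(im)]
    w=((r>105)&(r>b-30)&(r>g*0.85)&(g>90)).astype(np.uint8)*255
    for z in(.012,.015): print(n,z,[x for x in rects(c,im,w,z,60) if 15<x[3]<200 and abs(x[1])<.5])
    bl=(cv2.cvtColor(im,cv2.COLOR_BGR2HSV)[:,:,2]<70).astype(np.uint8)*255
    print([x for x in rects(c,im,bl,.015,60) if -.35<x[1]<-.2])
for f in ['w2','w9','w21']:
    c,im=load(f);bl=(cv2.cvtColor(im,cv2.COLOR_BGR2HSV)[:,:,2]<70).astype(np.uint8)*255
    print(f,[x for x in rects(c,im,bl,.015,60) if -.35<x[1]<-.2 and x[3]<30])
E
```

```text
scene 0.012 [(0.7669, -0.1438, 89.1, 61.0, -68.9), (0.594, -0.2597, 155.8, 153.5, -12.9), (0.5115, -0.0735, 229.8, 49.4, 2.7), (0.7274, 0.0449, 189.1, 89.2, -36.2), (0.4556, 0.0489, 116.2, 32.8, -0.8), (0.5099, 0.2998, 295.8, 122.4, -28.2), (-0.3601, -0.148, 359.6, 60.3, -33.0)]
scene 0.015 [(0.7677, -0.1461, 88.8, 60.8, -68.9), (0.5955, -0.2615, 155.2, 152.8, -12.9), (0.5134, -0.076, 228.9, 49.2, 2.7), (0.7284, 0.0418, 188.3, 88.9, -36.2), (0.4577, 0.0458, 115.7, 32.6, -0.8), (0.5118, 0.2957, 294.5, 121.9, -28.2), (-0.3546, -0.1503, 358.1, 60.1, -33.0)]
[(0.5855, -0.2889, 103.3, 17.3, -12.8), (0.5996, -0.2269, 103.0, 17.0, -12.6)]
side 0.012 [(0.1238, 0.3521, 157.8, 36.5, 62.8), (0.5078, 0.2606, 238.5, 131.7, -8.0), (0.4449, 0.0675, 109.7, 38.1, -0.6), (0.5015, -0.0544, 226.5, 55.5, 1.9), (0.7467, -0.047, 371.2, 124.2, -66.5), (0.5862, -0.245, 171.7, 153.6, 77.5)]
side 0.015 [(0.1259, 0.3546, 156.8, 36.3, 62.8), (0.5077, 0.2636, 237.1, 130.9, -8.0), (0.4451, 0.0716, 109.0, 37.9, -0.6), (0.5014, -0.0495, 225.2, 55.1, 1.9), (0.7451, -0.0422, 369.0, 123.5, -66.5), (0.5856, -0.239, 170.7, 152.7, 77.5)]
[]
w2 [(0.5836, -0.2886, 107.3, 19.0, -12.3), (0.5977, -0.226, 106.8, 19.1, -12.9)]
w9 [(0.5972, -0.2233, 108.3, 20.6, -12.7), (0.583, -0.2856, 108.0, 20.9, -12.7)]
w21 [(0.597, -0.2231, 107.7, 20.0, -12.7), (0.5829, -0.2852, 107.9, 20.0, -12.7)]
```

```bash
python3 -c "
from det import *
plan(.5645,-.0625,.06,1.799)"
```

```text
p [ 6.525e-01 -6.000e-04  2.378e-01] jaw 1.559 q6 -1.63 ydir [-0.034 -0.011 -0.999] | linear [-0.0812  0.1813 -0.061 ] yaw -0.24 rows>= 3.3 F [ 0.  -0.5 -0. ] op 0.0463 t 22.25
```

Emit:
carry_out --increments '[{"linear":[-0.025,0.045,-0.018],"yaw":-0.08},{"linear":[-0.05,0.09,-0.036],"yaw":-0.16},{"linear":[-0.07,0.135,-0.052],"yaw":-0.24},{"linear":[-0.0812,0.175,-0.061],"yaw":-0.24},{"linear":[-0.0812,0.1813,-0.061],"yaw":-0.24}]'

```text
t: 22.88
tool_pos: [0.5609, -0.0609, 0.0568]
orientation: [-1.568, -0.148, 0.212]
force: [0.5, 0.4, 0.3]
opening: 0.0467
```

```bash
python3 -c "
from det import *
plan(.5645,-.0625,.0105,1.799)"
```

```text
p [ 0.5609 -0.0609  0.0568] jaw 1.8 q6 -1.98 ydir [-0.04  -0.009 -0.999] | linear [ 0.005   0.0462 -0.0024] yaw 0.001 rows>= 0.7 F [0.5 0.4 0.3] op 0.0467 t 22.88
```

Emit:
carry_out --increments '[{"linear":[0.004,0.02,-0.002],"yaw":0.0},{"linear":[0.005,0.038,-0.0024],"yaw":0.0},{"linear":[0.005,0.0462,-0.0024],"yaw":0.0},{"linear":[0.005,0.0462,-0.0024],"yaw":0.0}]'

```text
t: 23.38
tool_pos: [0.5644, -0.0623, 0.01]
orientation: [-1.567, -0.147, 0.213]
force: [0.5, -0.1, 0.2]
opening: 0.0464
```

Emit:
carry_out --increments '[{"linear":[0.0,0.0,0.0],"yaw":0.0},{"linear":[0.0,0.0,0.0],"yaw":0.0},{"linear":[0.0,0.0,0.0],"yaw":0.0},{"linear":[0.0,0.0,0.0],"yaw":0.0}]' --gripper 0.0 --newtons 25

```text
t: 23.88
tool_pos: [0.5647, -0.0624, 0.0105]
orientation: [-1.568, -0.148, 0.212]
force: [-1.2, -0.5, 2.4]
opening: 0.0216
```

```bash
python3 -c "
from det import *
p=tool()[0]
plan(*p);plan(p[0],p[1],.1)"
```

```text
p [ 0.5647 -0.0624  0.0105] jaw 1.8 q6 -1.98 ydir [-0.04  -0.009 -0.999] | linear [0. 0. 0.] yaw 0.0 rows>= 0.0 F [-1.2 -0.5  2.4] op 0.0216 t 23.88
p [ 0.5647 -0.0624  0.0105] jaw 1.8 q6 -1.98 ydir [-0.04  -0.009 -0.999] | linear [-0.0037 -0.0895  0.    ] yaw 0.0 rows>= 1.4 F [-1.2 -0.5  2.4] op 0.0216 t 23.88
```

Emit:
carry_out --increments '[{"linear":[-0.001,-0.035,0.0],"yaw":0.0},{"linear":[-0.0037,-0.085,-0.01],"yaw":0.0},{"linear":[-0.012,-0.09,-0.06],"yaw":0.1},{"linear":[-0.02,-0.09,-0.115],"yaw":0.25},{"linear":[-0.028,-0.09,-0.165],"yaw":0.4}]'

```text
t: 24.5
tool_pos: [0.5786, -0.2303, 0.1018]
orientation: [-1.579, 0.168, -0.108]
force: [0.0, -0.2, -0.5]
opening: 0.0218
```

```bash
python3 -c "
from det import *
plan(.5837,-.2872,.1,1.349)"
```

```text
p [ 0.5786 -0.2303  0.1018] jaw 1.395 q6 -1.83 ydir [-0.039 -0.009 -0.999] | linear [ 0.015   0.0022 -0.0551] yaw 0.046 rows>= 0.9 F [ 0.  -0.2 -0.5] op 0.0218 t 24.5
```

Emit:
carry_out --increments '[{"linear":[0.008,0.001,-0.03],"yaw":0.02},{"linear":[0.015,0.002,-0.0551],"yaw":0.046},{"linear":[0.015,0.002,-0.0551],"yaw":0.046},{"linear":[0.015,0.002,-0.0551],"yaw":0.046}]'

```text
t: 25.0
tool_pos: [0.5835, -0.2864, 0.0998]
orientation: [-1.577, 0.205, -0.143]
force: [-0.0, -0.2, -0.7]
opening: 0.0215
```

```bash
python3 -c "
from det import *
plan(.5837,-.2872,.1,1.349)
snap('wrist','w22',None,1.4)
plan(.5837,-.2872,.0265,1.349)"; python3 det.py w22 | grep -A9 black
python3 - <<'E'
from det import *
c,im=load('w22');bl=(cv2.cvtColor(im,cv2.COLOR_BGR2HSV)[:,:,2]<70).astype(np.uint8)*255
print([x for x in rects(c,im,bl,.015,60) if x[3]<40])
E
```

```text
p [ 0.5835 -0.2864  0.0998] jaw 1.35 q6 -1.86 ydir [-0.04  -0.009 -0.999] | linear [ 0.0004 -0.0002 -0.0007] yaw 0.001 rows>= 0.0 F [-0.  -0.2 -0.7] op 0.0215 t 25.0
p [ 0.5836 -0.2861  0.0999] jaw 1.35 q6 -1.86 ydir [-0.04  -0.009 -0.999] | linear [0.0031 0.0734 0.0003] yaw 0.001 rows>= 1.2 F [ 0.4  0.8 -1.5] op 0.0217 t 25.05
black
   (0.7529, -0.329, 525.0, 33.7, 78.4)
   (0.6353, -0.2989, 85.4, 63.5, 78.6)
   (0.6248, -0.3032, 474.6, 188.2, 81.4)
[(0.6468, -0.1559, 13.6, 13.0, -58.0), (0.5309, -0.2744, 20.0, 2.7, 77.4), (0.5519, -0.103, 117.2, 35.2, -31.9), (0.4766, -0.177, 59.8, 35.1, -30.6)]
```

View pics/w22.png

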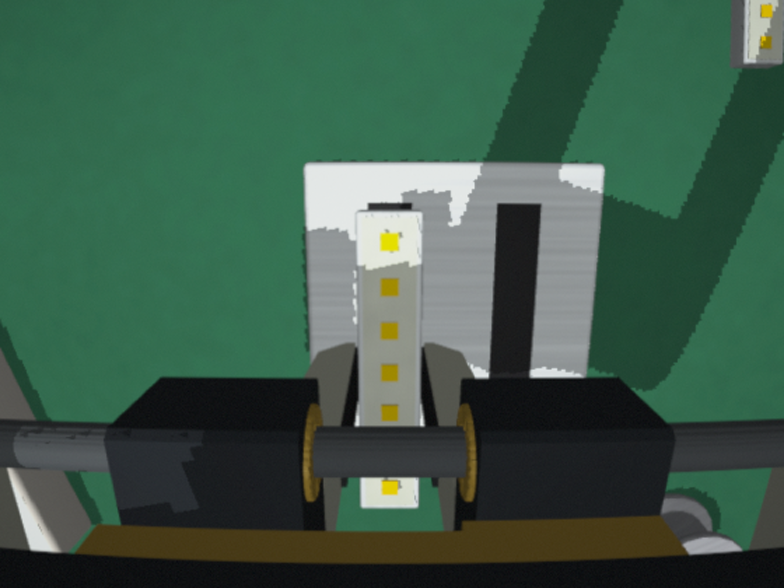

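```bash
python3 -c "
from det import *
c,im=load('w22')
th=np.radians(-12.7);u=np.array([np.cos(th),np.sin(th)]);v=np.array([-u[1],u[0]]);C=np.array([.5907,-.2560])
f=lambda p,z:((lambda q:(round((q-C)@u*1000,1),round((q-C)@v*1000,1)))(unproj(c,np.array([p])/1.4,z)[0][:2]))
print('mark2 end', f([391,204],.015),'mark1 end',f([519,204],.015),'m1 lines',f([491,370],.015),f([534,370],.015))
print('rack corners',f([305,165],.015),f([604,165],.015),f([588,376],.015))
print('bar end',f([390,212],.1013),'near end',f([389,507],.1013))
"
```

```text
mark2 end (np.float64(-55.9), np.float64(-31.2)) mark1 end (np.float64(-56.2), np.float64(31.8)) m1 lines (np.float64(30.5), np.float64(22.0)) (np.float64(30.5), np.float64(44.9))
rack corners (np.float64(-74.8), np.float64(-73.2)) (np.float64(-75.6), np.float64(72.9)) (np.float64(34.0), np.float64(74.5))
bar end (np.float64(-56.4), np.float64(-30.3)) near end (np.float64(51.6), np.float64(-30.6))
```

```bash
python3 -c "
from det import *
plan(.5845,-.2873,.026,1.349)"
```

```text
p [ 0.5836 -0.2861  0.0999] jaw 1.35 q6 -1.86 ydir [-0.04  -0.009 -0.999] | linear [0.0039 0.0739 0.0003] yaw 0.001 rows>= 1.2 F [ 0.4  0.8 -1.5] op 0.0217 t 25.05
```

Emit:
carry_out --increments '[{"linear":[0.002,0.03,0.0],"yaw":0.0},{"linear":[0.003,0.055,0.0],"yaw":0.0},{"linear":[0.0039,0.068,0.0],"yaw":0.0},{"linear":[0.0039,0.0735,0.0],"yaw":0.0},{"linear":[0.0039,0.0742,0.0],"yaw":0.0}]'

```text
t: 25.68
tool_pos: [0.5849, -0.2876, 0.0263]
orientation: [-1.577, 0.203, -0.143]
force: [1.0, 0.4, -0.6]
opening: 0.0217
```

```bash
python3 -c "
from det import *
plan(.5845,-.2873,.0255,1.349)"
```

```text
p [ 0.5849 -0.2876  0.0263] jaw 1.351 q6 -1.86 ydir [-0.039 -0.009 -0.999] | linear [-0.0004  0.0009  0.0002] yaw 0.002 rows>= 0.0 F [ 1.   0.4 -0.6] op 0.0217 t 25.68
```

Lower 1 mm, open, then rise.

Emit:
carry_out --increments '[{"linear":[-0.0003,0.0009,0.0],"yaw":0.0},{"linear":[-0.0003,0.0009,0.0],"yaw":0.0}]'

```text
t: 25.92
tool_pos: [0.5851, -0.2878, 0.0263]
orientation: [-1.578, 0.202, -0.145]
force: [0.5, 0.9, -0.6]
opening: 0.0215
```

Emit:
carry_out --increments '[{"linear":[0.0,0.0,0.0],"yaw":0.0},{"linear":[0.0,0.0,0.0],"yaw":0.0},{"linear":[0.0,0.0,0.0],"yaw":0.0}]' --gripper 0.5

```text
t: 26.3
tool_pos: [0.5852, -0.2879, 0.0265]
orientation: [-1.578, 0.202, -0.145]
force: [0.2, 0.6, 0.9]
opening: 0.0449
```

```bash
python3 -c "
from det import *
p=tool()[0]
plan(*p); plan(p[0],p[1],.16)"
```

```text
p [ 0.5852 -0.2879  0.0265] jaw 1.351 q6 -1.86 ydir [-0.038 -0.01  -0.999] | linear [0. 0. 0.] yaw 0.0 rows>= 0.0 F [0.2 0.6 0.9] op 0.0449 t 26.3
p [ 0.5852 -0.2879  0.0265] jaw 1.351 q6 -1.86 ydir [-0.038 -0.01  -0.999] | linear [-0.0046 -0.1334 -0.0024] yaw 0.0 rows>= 2.1 F [0.2 0.6 0.9] op 0.0449 t 26.3
```

Emit:
carry_out --increments '[{"linear":[-0.001,-0.03,0.0],"yaw":0.0},{"linear":[-0.0025,-0.08,0.0],"yaw":0.0},{"linear":[-0.0035,-0.13,0.02],"yaw":0.0},{"linear":[0.0,-0.1334,0.08],"yaw":0.0},{"linear":[0.002,-0.1334,0.14],"yaw":-0.01}]'

```text
t: 26.92
tool_pos: [0.6238, -0.1497, 0.159]
orientation: [-1.579, 0.193, -0.14]
force: [1.2, 0.7, -0.8]
opening: 0.0464
```

```bash
python3 -c "
from det import *
plan(.6856,.0665,.08,1.379)"
```

```text
p [ 0.6238 -0.1497  0.159 ] jaw 1.359 q6 -1.66 ydir [-0.035 -0.011 -0.999] | linear [0.0174 0.0744 0.2258] yaw -0.02 rows>= 3.8 F [ 1.2  0.7 -0.8] op 0.0464 t 26.93
```

Emit:
carry_out --increments '[{"linear":[0.004,0.01,0.056],"yaw":0.0},{"linear":[0.008,0.025,0.112],"yaw":-0.01},{"linear":[0.013,0.045,0.168],"yaw":-0.02},{"linear":[0.0174,0.065,0.2258],"yaw":-0.02},{"linear":[0.0174,0.0744,0.2258],"yaw":-0.02}]'

```text
t: 27.55
tool_pos: [0.685, 0.0713, 0.0779]
orientation: [-1.579, 0.175, -0.119]
force: [0.7, -0.7, 0.2]
opening: 0.047
```

```bash
python3 -c "
from det import *
snap('wrist','w23',None,1.4)
plan(.6856,.0665,.0105,1.379)"; python3 det.py w23 | head -12
```

```text
p [0.6843 0.0687 0.077 ] jaw 1.383 q6 -1.35 ydir [-0.038 -0.011 -0.999] | linear [ 0.0041  0.0664 -0.0008] yaw 0.004 rows>= 1.1 F [-0.6 -1.  -0.8] op 0.0464 t 27.6
w23 white .012
   (0.7757, -0.1557, 23.6, 15.2, -8.8)
   (0.7806, 0.0055, 25.8, 25.5, -8.9)
   (0.7434, -0.0268, 48.7, 8.2, -18.7)
   (0.725, 0.1183, 49.5, 21.7, 11.7)
   (0.7059, 0.0133, 49.1, 20.7, -32.6)
   (0.6508, 0.1498, 9.7, 9.1, -7.3)
   (0.6851, 0.0689, 109.1, 21.9, -11.3)
   (0.5699, 0.2272, 19.6, 8.3, 83.0)
white .015
green
   (0.6124, 0.2593, 16.9, 16.2, -4.2)
```

View pics/w23.png

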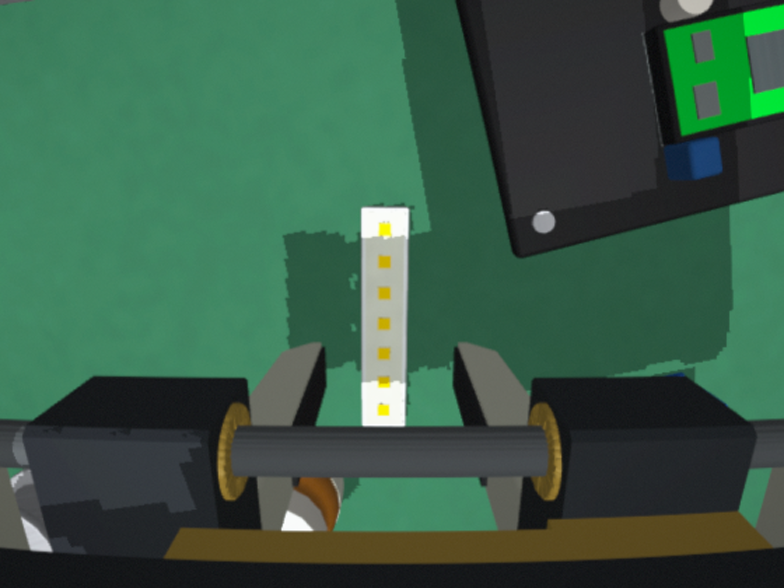

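Emit:
carry_out --increments '[{"linear":[0.003,0.025,0.0],"yaw":0.0},{"linear":[0.004,0.05,0.0],"yaw":0.0},{"linear":[0.004,0.062,0.0],"yaw":0.0},{"linear":[0.004,0.0664,0.0],"yaw":0.0},{"linear":[0.004,0.0664,0.0],"yaw":0.0}]'

```text
t: 28.22
tool_pos: [0.6861, 0.0668, 0.0112]
orientation: [-1.58, 0.177, -0.12]
force: [0.1, 0.9, -0.4]
opening: 0.0466
```

Emit:
carry_out --increments '[{"linear":[0.0,0.0,0.0],"yaw":0.0},{"linear":[0.0,0.0,0.0],"yaw":0.0},{"linear":[0.0,0.0,0.0],"yaw":0.0},{"linear":[0.0,0.0,0.0],"yaw":0.0}]' --gripper 0.0

```text
t: 28.72
tool_pos: [0.6865, 0.0669, 0.0119]
orientation: [-1.58, 0.176, -0.121]
force: [-1.0, 0.1, 2.8]
opening: 0.0216
```

```bash
python3 -c "
from det import *
p=tool()[0]
plan(*p); plan(p[0],p[1],.1,1.349);plan(.5977,-.2248,.1,1.349)"
```

```text
p [0.6865 0.0669 0.0119] jaw 1.382 q6 -1.35 ydir [-0.037 -0.011 -0.999] | linear [0. 0. 0.] yaw 0.0 rows>= 0.0 F [-1.   0.1  2.8] op 0.0216 t 28.73
p [0.6865 0.0669 0.0119] jaw 1.382 q6 -1.35 ydir [-0.037 -0.011 -0.999] | linear [-0.003  -0.0881 -0.0016] yaw 0.033 rows>= 1.4 F [-1.   0.1  2.8] op 0.0216 t 28.73
p [0.6865 0.0669 0.0119] jaw 1.382 q6 -1.35 ydir [-0.037 -0.011 -0.999] | linear [-0.0353 -0.0816 -0.3047] yaw 0.033 rows>= 5.1 F [-1.   0.1  2.8] op 0.0216 t 28.73
```

Emit:
carry_out --increments '[{"linear":[-0.001,-0.035,0.0],"yaw":0.0},{"linear":[-0.004,-0.085,-0.01],"yaw":0.0},{"linear":[-0.012,-0.088,-0.07],"yaw":0.01},{"linear":[-0.018,-0.086,-0.13],"yaw":0.02},{"linear":[-0.024,-0.084,-0.19],"yaw":0.033}]'

```text
t: 29.35
tool_pos: [0.6296, -0.1157, 0.1001]
orientation: [-1.579, 0.202, -0.147]
force: [0.9, -0.7, -1.2]
opening: 0.0214
```

```bash
python3 -c "
from det import *
plan(.5987,-.2250,.1,1.349)"
```

```text
p [ 0.6296 -0.1157  0.1001] jaw 1.35 q6 -1.59 ydir [-0.036 -0.011 -0.999] | linear [-0.0061  0.0024 -0.1134] yaw 0.001 rows>= 1.8 F [ 0.9 -0.7 -1.2] op 0.0214 t 29.35
```

Emit:
carry_out --increments '[{"linear":[-0.003,0.001,-0.05],"yaw":0.0},{"linear":[-0.0061,0.002,-0.095],"yaw":0.0},{"linear":[-0.0061,0.0024,-0.1134],"yaw":0.0},{"linear":[-0.0061,0.0024,-0.1134],"yaw":0.0},{"linear":[-0.0061,0.0024,-0.1134],"yaw":0.0}]'

```text
t: 29.98
tool_pos: [0.5992, -0.2235, 0.0998]
orientation: [-1.578, 0.201, -0.146]
force: [0.9, 0.4, -2.1]
opening: 0.0217
```

```bash
python3 -c "
from det import *
snap('wrist','w24',None,1.4)
plan(.5987,-.2250,.0275,1.349)"
```

```text
p [ 0.5993 -0.2233  0.0999] jaw 1.351 q6 -1.77 ydir [-0.036 -0.011 -0.999] | linear [ 0.0022  0.0724 -0.0005] yaw 0.002 rows>= 1.2 F [1.  0.3 0.3] op 0.0213 t 30.02
```

View pics/w24.png

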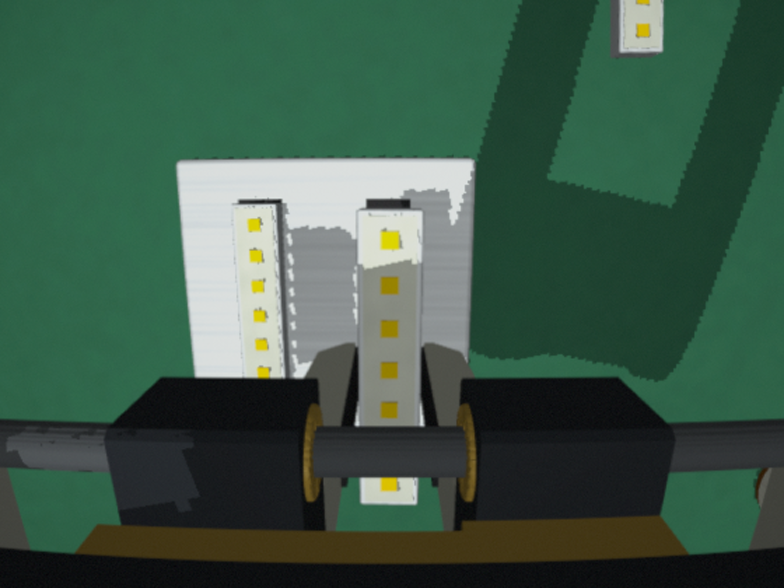

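```bash
cat > rk.py <<'E'
from det import *
th=np.radians(-12.7);U=np.array([np.cos(th),np.sin(th)]);V=np.array([-U[1],U[0]]);C=np.array([.5907,-.2560])
def rk(c,p,z):
    q=unproj(c,np.array([p])/1.4,z)[0][:2]-C; return (round(float(q@U*1000),1),round(float(q@V*1000),1))
E
python3 -c "
from rk import *
c,im=load('w24');f=lambda p,z:rk(c,p,z)
print('mark1 end', f([388,200],.015),'mark2 end L/R',f([240,200],.015),f([281,200],.015))
print('placed bar top end L/R', f([233,205],.027),f([275,205],.027))
print('rack corners',f([177,161],.015),f([474,160],.015))
print('bar end',f([390,210],.1),'near end',f([389,503],.1))
"
```

```text
mark1 end (-56.0, 32.1) mark2 end L/R (-56.2, -41.6) (-56.1, -20.9)
placed bar top end L/R (-54.3, -41.2) (-54.1, -21.0)
rack corners (-75.6, -72.4) (-75.3, 73.6)
bar end (-55.5, 34.5) near end (52.5, 34.4)
```

```bash
python3 -c "
from rk import *
plan(.599,-.2256,.0270,1.349)"
```

```text
p [ 0.5993 -0.2233  0.0999] jaw 1.351 q6 -1.77 ydir [-0.036 -0.011 -0.999] | linear [ 0.0027  0.0728 -0.001 ] yaw 0.002 rows>= 1.2 F [1.  0.3 0.3] op 0.0213 t 30.02
```

Emit:
carry_out --increments '[{"linear":[0.001,0.03,-0.0005],"yaw":0.0},{"linear":[0.002,0.055,-0.001],"yaw":0.0},{"linear":[0.0025,0.067,-0.001],"yaw":0.0},{"linear":[0.0027,0.072,-0.001],"yaw":0.002},{"linear":[0.0027,0.0733,-0.001],"yaw":0.002}]'

```text
t: 30.65
tool_pos: [0.5996, -0.2254, 0.0271]
orientation: [-1.579, 0.201, -0.147]
force: [0.7, 0.2, 0.1]
opening: 0.0218
```

```bash
python3 -c "
from rk import *
plan(.599,-.2256,.0265,1.349)"
```

```text
p [ 0.5996 -0.2254  0.0271] jaw 1.35 q6 -1.77 ydir [-0.036 -0.011 -0.999] | linear [-0.0005  0.0007 -0.0003] yaw 0.001 rows>= 0.0 F [0.7 0.2 0.1] op 0.0218 t 30.65
```

Emit:
carry_out --increments '[{"linear":[-0.0003,0.001,-0.0003],"yaw":0.0},{"linear":[-0.0003,0.001,-0.0003],"yaw":0.0}]'

```text
t: 30.9
tool_pos: [0.5997, -0.226, 0.027]
orientation: [-1.579, 0.2, -0.148]
force: [0.9, -0.3, -0.1]
opening: 0.0214
```

Emit:
carry_out --increments '[{"linear":[0.0,0.0,0.0],"yaw":0.0},{"linear":[0.0,0.0,0.0],"yaw":0.0},{"linear":[0.0,0.0,0.0],"yaw":0.0}]' --gripper 0.5

```text
t: 31.28
tool_pos: [0.5998, -0.226, 0.0272]
orientation: [-1.579, 0.2, -0.149]
force: [0.3, 0.1, 0.1]
opening: 0.0449
```

```bash
python3 -c "
from rk import *
p=tool()[0]
plan(*p); plan(p[0],p[1],.16,1.349)"
```

```text
p [ 0.5998 -0.226   0.0272] jaw 1.349 q6 -1.77 ydir [-0.034 -0.012 -0.999] | linear [0. 0. 0.] yaw 0.0 rows>= 0.0 F [0.3 0.1 0.1] op 0.0449 t 31.27
p [ 0.5998 -0.226   0.0272] jaw 1.349 q6 -1.77 ydir [-0.034 -0.012 -0.999] | linear [-0.0041 -0.1327 -0.0025] yaw 0.0 rows>= 2.1 F [0.3 0.1 0.1] op 0.0449 t 31.27
```

Emit:
carry_out --increments '[{"linear":[-0.001,-0.03,0.0],"yaw":0.0},{"linear":[-0.003,-0.09,-0.001],"yaw":0.0},{"linear":[-0.006,-0.15,-0.002],"yaw":0.0},{"linear":[-0.03,-0.2,0.03],"yaw":0.0},{"linear":[-0.06,-0.22,0.08],"yaw":-0.1}]'

```text
t: 31.9
tool_pos: [0.5676, -0.1332, 0.2515]
orientation: [-1.584, 0.118, -0.075]
force: [1.8, 0.9, -0.3]
opening: 0.0462
```

```bash
python3 -c "
from rk import *
plan(.56,-.03,.25,1.48)"
```

```text
p [ 0.5676 -0.1332  0.2515] jaw 1.449 q6 -1.75 ydir [-0.028 -0.013 -1.   ] | linear [-0.0201  0.0004  0.1016] yaw -0.031 rows>= 1.7 F [ 1.8  0.9 -0.3] op 0.0462 t 31.9
```

Emit:
carry_out --increments '[{"linear":[-0.01,0.0,0.05],"yaw":-0.02},{"linear":[-0.02,0.0,0.09],"yaw":-0.03},{"linear":[-0.02,0.0,0.1016],"yaw":-0.03},{"linear":[-0.02,0.0,0.1016],"yaw":-0.03}]'

```text
t: 32.4
tool_pos: [0.5603, -0.0298, 0.2503]
orientation: [-1.585, 0.094, -0.05]
force: [-0.4, 0.0, 0.1]
opening: 0.0461
```

```bash
python3 -c "
from rk import *
snap('wrist','w25',None,1.4)
plan(.56,-.03,.25,1.48)"; python3 det.py w25
```

```text
p [ 0.5603 -0.0306  0.2502] jaw 1.479 q6 -1.61 ydir [-0.029 -0.014 -0.999] | linear [-0.0003  0.0002  0.0006] yaw -0.001 rows>= 0.0 F [-0.6  0.2  0. ] op 0.0468 t 32.45
w25 white .012
   (0.7962, 0.0052, 57.7, 56.1, -5.1)
   (0.7854, -0.1368, 67.7, 25.3, -21.5)
   (0.7633, 0.1041, 69.5, 9.2, -3.4)
   (0.7384, -0.2051, 70.5, 8.3, -7.1)
   (0.59, -0.2544, 150.6, 150.4, 77.4)
   (0.5545, 0.2213, 54.8, 23.2, 20.6)
   (0.5252, 0.2608, 26.0, 18.3, -88.2)
   (0.5127, 0.2897, 33.3, 15.4, 3.2)
   (0.4467, -0.0672, 109.4, 22.6, -9.7)
   (0.4487, 0.0584, 109.4, 22.7, -0.9)
white .015
   (0.5892, -0.2526, 149.5, 149.3, 77.4)
green
   (0.6018, 0.2606, 87.8, 44.8, -85.9)
black
   (0.7614, 0.1975, 250.3, 157.3, 85.4)
   (0.7854, -0.0609, 852.3, 252.5, 85.8)
   (0.6802, -0.0441, 283.4, 92.8, 85.2)
   (0.5534, 0.2607, 78.9, 49.1, -85.8)
   (0.5283, 0.2121, 262.6, 179.8, 3.9)
```

View pics/w25.png

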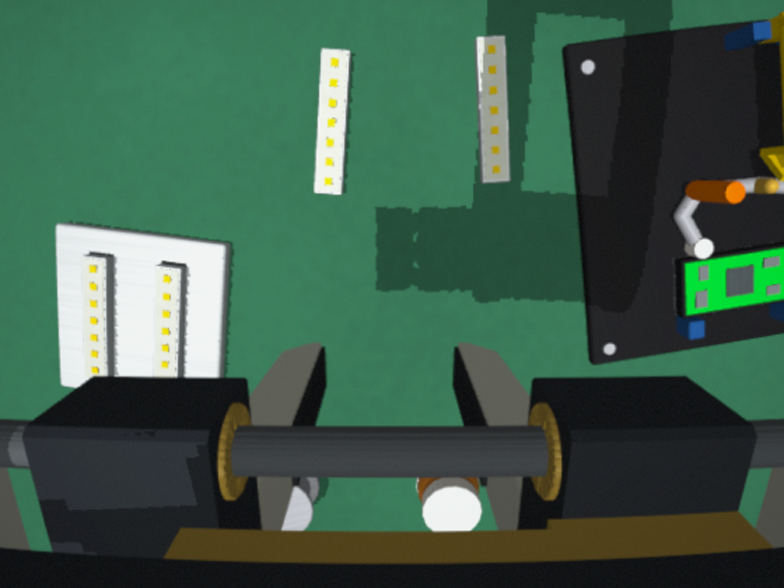

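```bash
python3 -c "
from rk import *
plan(.4467,-.0688,.06,1.401)"
```

```text
p [ 0.5603 -0.0306  0.2502] jaw 1.479 q6 -1.61 ydir [-0.029 -0.014 -0.999] | linear [-0.1044  0.1938 -0.0453] yaw 0.078 rows>= 3.6 F [-0.6  0.2  0. ] op 0.0468 t 32.45
```

Emit:
carry_out --increments '[{"linear":[-0.027,0.05,-0.012],"yaw":0.02},{"linear":[-0.054,0.1,-0.024],"yaw":0.04},{"linear":[-0.081,0.15,-0.036],"yaw":0.06},{"linear":[-0.1044,0.185,-0.0453],"yaw":0.078},{"linear":[-0.1044,0.1938,-0.0453],"yaw":0.078}]'

```text
t: 33.08
tool_pos: [0.4433, -0.0698, 0.0572]
orientation: [-1.582, 0.162, -0.11]
force: [0.1, 1.3, -0.1]
opening: 0.0466
```

```bash
python3 -c "
from rk import *
plan(.4467,-.0688,.0112,1.401)"
```

```text
p [ 0.4433 -0.0698  0.0572] jaw 1.398 q6 -1.64 ydir [-0.034 -0.013 -0.999] | linear [0.0046 0.0458 0.0024] yaw -0.003 rows>= 0.7 F [ 0.1  1.3 -0.1] op 0.0466 t 33.08
```

Emit:
carry_out --increments '[{"linear":[0.003,0.02,0.0015],"yaw":0.0},{"linear":[0.0046,0.038,0.0024],"yaw":-0.003},{"linear":[0.0046,0.0458,0.0024],"yaw":-0.003},{"linear":[0.0046,0.0458,0.0024],"yaw":-0.003}]'

```text
t: 33.58
tool_pos: [0.4474, -0.0692, 0.0116]
orientation: [-1.582, 0.16, -0.109]
force: [0.5, 0.1, -0.3]
opening: 0.0462
```

Emit:
carry_out --increments '[{"linear":[0.0,0.0,0.0],"yaw":0.0},{"linear":[0.0,0.0,0.0],"yaw":0.0},{"linear":[0.0,0.0,0.0],"yaw":0.0},{"linear":[0.0,0.0,0.0],"yaw":0.0}]' --gripper 0.0

```text
t: 34.08
tool_pos: [0.4479, -0.0693, 0.0121]
orientation: [-1.583, 0.159, -0.109]
force: [-0.6, 0.3, 3.2]
opening: 0.0222
```

```bash
python3 -c "
from rk import *
p=tool()[0]
plan(*p); plan(p[0],p[1],.12)
print(C+.032*U,C-.032*U); plan(.5595,-.249,.12,.6)"
```

```text
p [ 0.4479 -0.0693  0.0121] jaw 1.401 q6 -1.64 ydir [-0.033 -0.013 -0.999] | linear [0. 0. 0.] yaw 0.0 rows>= 0.0 F [-0.6  0.3  3.2] op 0.0222 t 34.08
p [ 0.4479 -0.0693  0.0121] jaw 1.401 q6 -1.64 ydir [-0.033 -0.013 -0.999] | linear [-0.0032 -0.1078 -0.002 ] yaw 0.0 rows>= 1.7 F [-0.6  0.3  3.2] op 0.0222 t 34.08
[ 0.62191711 -0.26303508] [ 0.55948289 -0.24896492]
p [ 0.4479 -0.0693  0.0121] jaw 1.401 q6 -1.64 ydir [-0.033 -0.013 -0.999] | linear [ 0.1372 -0.1091 -0.1602] yaw 0.801 rows>= 4.3 F [-0.6  0.3  3.2] op 0.0222 t 34.08
```

Emit:
carry_out --increments '[{"linear":[-0.001,-0.04,0.0],"yaw":0.0},{"linear":[-0.0032,-0.1,0.0],"yaw":0.05},{"linear":[0.04,-0.108,-0.05],"yaw":0.22},{"linear":[0.08,-0.108,-0.095],"yaw":0.39},{"linear":[0.115,-0.108,-0.135],"yaw":0.56}]'

```text
t: 34.7
tool_pos: [0.5429, -0.2223, 0.1196]
orientation: [-1.518, 0.597, -0.558]
force: [0.2, 0.6, 0.1]
opening: 0.0217
```

```bash
python3 -c "
from rk import *
plan(.5592,-.2502,.12,-.2217)"
```

```text
p [ 0.5429 -0.2223  0.1196] jaw 0.835 q6 -1.29 ydir [-0.032 -0.014 -0.999] | linear [ 0.0308 -0.0005 -0.0097] yaw 1.057 rows>= 5.7 F [0.2 0.6 0.1] op 0.0217 t 34.7
```

Emit:
carry_out --increments '[{"linear":[0.006,0.0,-0.002],"yaw":0.176},{"linear":[0.012,0.0,-0.004],"yaw":0.352},{"linear":[0.018,0.0,-0.006],"yaw":0.528},{"linear":[0.025,0.0,-0.008],"yaw":0.704},{"linear":[0.0308,0.0,-0.0097],"yaw":0.88}]'

```text
t: 35.33
tool_pos: [0.559, -0.2502, 0.1191]
orientation: [-1.219, 1.264, -1.242]
force: [-1.2, 0.7, -0.7]
opening: 0.0215
```

```bash
python3 -c "
from rk import *
plan(.5592,-.2502,.12,-.2217)"
```

```text
p [ 0.559  -0.2502  0.1191] jaw -0.051 q6 -0.43 ydir [-0.032 -0.013 -0.999] | linear [-0.     -0.001   0.0001] yaw 0.17 rows>= 0.9 F [-1.2  0.7 -0.7] op 0.0215 t 35.33
```

Emit:
carry_out --increments '[{"linear":[0.0,0.0,0.0],"yaw":0.1},{"linear":[0.0,0.0,0.0],"yaw":0.17},{"linear":[0.0,0.0,0.0],"yaw":0.17},{"linear":[0.0,0.0,0.0],"yaw":0.17}]'

```text
t: 35.83
tool_pos: [0.5588, -0.2501, 0.1188]
orientation: [-1.133, 1.385, -1.367]
force: [-0.0, 0.4, -1.0]
opening: 0.0216
```

```bash
python3 -c "
from rk import *
snap('wrist','w26',None,1.4)
plan(.5592,-.2502,.039,-.2217)"
```

```text
p [ 0.5589 -0.2501  0.1189] jaw -0.22 q6 -0.26 ydir [-0.033 -0.013 -0.999] | linear [-0.0016  0.0798  0.0027] yaw 0.002 rows>= 1.3 F [ 0.6 -0.7 -0.4] op 0.022 t 35.88
```

View pics/w26.png

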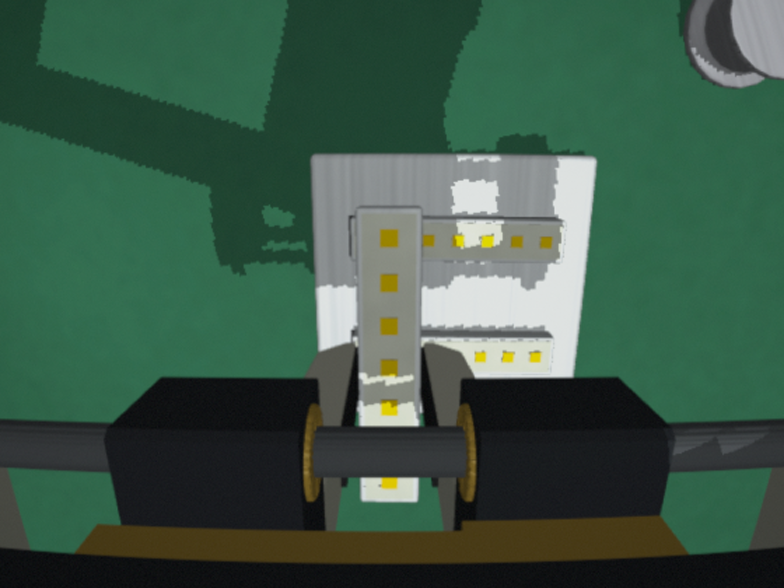

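```bash
python3 -c "
from rk import *
c,im=load('w26');f=lambda p,z:rk(c,p,z)
print('rack corners',f([312,155],.015),f([596,157],.015))
print('bar D top: left end',f([351,242],.027),'right end',f([563,241],.027), 'far edge',f([490,220],.027),'near',f([490,262],.027))
print('bar C right end',f([552,357],.027),'far',f([490,337],.027),'near',f([490,374],.027))
print('held',f([389,208],.119),f([389,501],.119))
"
```

```text
rack corners (-74.8, 73.9) (71.3, 74.0)
bar D top: left end (-54.1, 30.6) right end (54.1, 32.2) far edge (16.2, 42.4) near (17.3, 20.8)
bar C right end (54.4, -31.6) far (19.8, -20.3) near (21.1, -42.0)
held (-32.0, 57.3) (-31.8, -52.8)
```

```bash
python3 -c "
from rk import *
plan(.558,-.252,.0392,-.2217)"
```

```text
p [ 0.5589 -0.2501  0.1189] jaw -0.22 q6 -0.26 ydir [-0.033 -0.013 -0.999] | linear [0.0004 0.0797 0.0019] yaw 0.002 rows>= 1.3 F [ 0.6 -0.7 -0.4] op 0.022 t 35.88
```

Emit:
carry_out --increments '[{"linear":[0.0,0.035,0.001],"yaw":0.0},{"linear":[0.0004,0.062,0.0015],"yaw":0.0},{"linear":[0.0004,0.074,0.0019],"yaw":0.002},{"linear":[0.0004,0.0785,0.0019],"yaw":0.002},{"linear":[0.0004,0.0797,0.0019],"yaw":0.002}]'

```text
t: 36.5
tool_pos: [0.5588, -0.2523, 0.0404]
orientation: [-1.131, 1.385, -1.37]
force: [-1.5, -0.0, 1.8]
opening: 0.0217
```

```bash
python3 -c "
from rk import *
plan(.558,-.252,.0388,-.2217)"
```

```text
p [ 0.5588 -0.2523  0.0404] jaw -0.222 q6 -0.26 ydir [-0.031 -0.014 -0.999] | linear [-0.0001  0.0016 -0.0008] yaw -0.0 rows>= 0.0 F [-1.5 -0.   1.8] op 0.0217 t 36.5
```

Emit:
carry_out --increments '[{"linear":[0.0,0.0008,-0.0006],"yaw":0.0},{"linear":[0.0,0.0012,-0.0006],"yaw":0.0}]'

```text
t: 36.75
tool_pos: [0.5589, -0.2526, 0.0403]
orientation: [-1.13, 1.384, -1.371]
force: [-0.6, 0.2, 2.8]
opening: 0.0217
```

Emit:
carry_out --increments '[{"linear":[0.0,0.0,0.0],"yaw":0.0},{"linear":[0.0,0.0,0.0],"yaw":0.0},{"linear":[0.0,0.0,0.0],"yaw":0.0}]' --gripper 0.5

```text
t: 37.12
tool_pos: [0.5589, -0.2526, 0.0402]
orientation: [-1.13, 1.384, -1.371]
force: [0.6, 0.6, -0.2]
opening: 0.0447
```

```bash
python3 -c "
from rk import *
p=tool()[0]
plan(*p); plan(p[0],p[1],.16)"
```

```text
p [ 0.5589 -0.2526  0.0402] jaw -0.222 q6 -0.26 ydir [-0.03  -0.015 -0.999] | linear [0. 0. 0.] yaw 0.0 rows>= 0.0 F [ 0.6  0.6 -0.2] op 0.0447 t 37.12
p [ 0.5589 -0.2526  0.0402] jaw -0.222 q6 -0.26 ydir [-0.03  -0.015 -0.999] | linear [ 0.0025 -0.1197 -0.0031] yaw 0.0 rows>= 1.9 F [ 0.6  0.6 -0.2] op 0.0447 t 37.12
```

Emit:
carry_out --increments '[{"linear":[0.0005,-0.03,-0.0005],"yaw":0.0},{"linear":[0.0015,-0.08,-0.002],"yaw":0.0},{"linear":[0.0025,-0.12,-0.003],"yaw":0.05},{"linear":[0.0,-0.13,-0.003],"yaw":0.2},{"linear":[-0.03,-0.13,-0.01],"yaw":0.37}]'

```text
t: 37.75
tool_pos: [0.5604, -0.2207, 0.1717]
orientation: [-0.897, 1.642, -1.646]
force: [0.4, -0.0, 0.7]
opening: 0.0464
```

```bash
python3 -c "
from rk import *
snap('wrist','w27',None,1.4)
plan(.4488,.057,.12,1.557)"
```

```text
p [ 0.5601 -0.216   0.1705] jaw -0.608 q6 0.17 ydir [-0.028 -0.013 -1.   ] | linear [-0.1619  0.05   -0.2464] yaw 0.977 rows>= 5.2 F [ 1.3  1.8 -1.3] op 0.0463 t 37.8
```

View pics/w27.png

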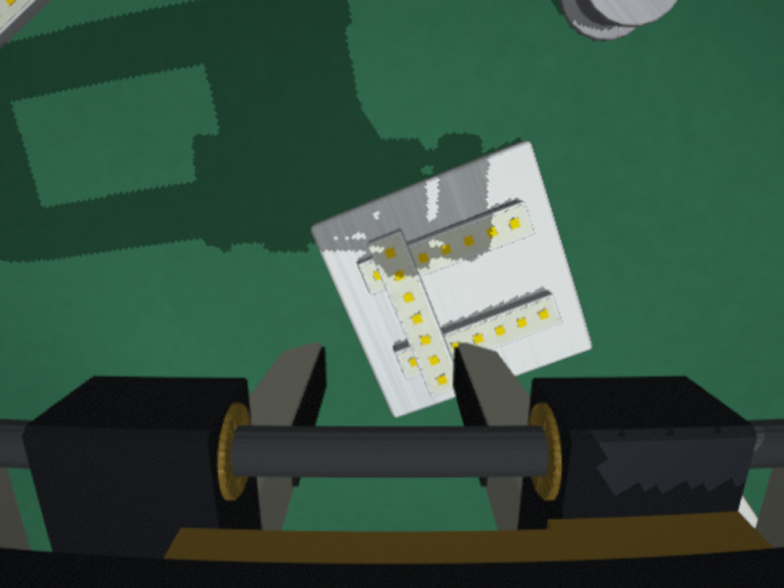

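Emit:
carry_out --increments '[{"linear":[-0.028,0.005,-0.042],"yaw":0.16},{"linear":[-0.056,0.01,-0.084],"yaw":0.33},{"linear":[-0.084,0.02,-0.127],"yaw":0.5},{"linear":[-0.112,0.03,-0.17],"yaw":0.67},{"linear":[-0.14,0.04,-0.213],"yaw":0.84}]'

```text
t: 38.42
tool_pos: [0.4632, 0.0214, 0.1297]
orientation: [-0.16, 2.161, -2.187]
force: [0.4, 1.0, -0.0]
opening: 0.0463
```

```bash
python3 -c "
from rk import *
plan(.4488,.057,.07,1.557)"
```

```text
p [0.4632 0.0214 0.1297] jaw -1.453 q6 1.4 ydir [-0.028 -0.013 -1.   ] | linear [ 0.0083  0.0596 -0.0377] yaw 0.132 rows>= 1.1 F [ 0.4  1.  -0. ] op 0.0463 t 38.42
```

Emit:
carry_out --increments '[{"linear":[0.004,0.02,-0.019],"yaw":0.07},{"linear":[0.0083,0.045,-0.0377],"yaw":0.132},{"linear":[0.0083,0.0596,-0.0377],"yaw":0.132},{"linear":[0.0083,0.0596,-0.0377],"yaw":0.132}]'

```text
t: 38.92
tool_pos: [0.4481, 0.0565, 0.069]
orientation: [0.02, -2.185, 2.215]
force: [0.6, -0.3, -0.6]
opening: 0.0469
```

```bash
python3 -c "
from rk import *
snap('wrist','w28',None,1.4)
plan(.4488,.057,.0112,1.557)"; python3 det.py w28|head -8
```

```text
p [0.449  0.0564 0.07  ] jaw -1.584 q6 1.61 ydir [-0.029 -0.014 -0.999] | linear [-0.0015  0.0588 -0.0015] yaw 0.001 rows>= 0.9 F [-0.3 -0.4 -0.1] op 0.0465 t 38.98
w28 white .012
   (0.3644, -0.01, 53.7, 49.5, -66.1)
   (0.4156, 0.0033, 52.9, 22.5, 21.5)
   (0.4178, 0.1081, 51.8, 22.1, -22.4)
   (0.4479, 0.0577, 109.1, 22.0, -1.1)
   (0.5483, 0.2124, 47.8, 17.9, -10.0)
white .015
green
```

View pics/w28.png

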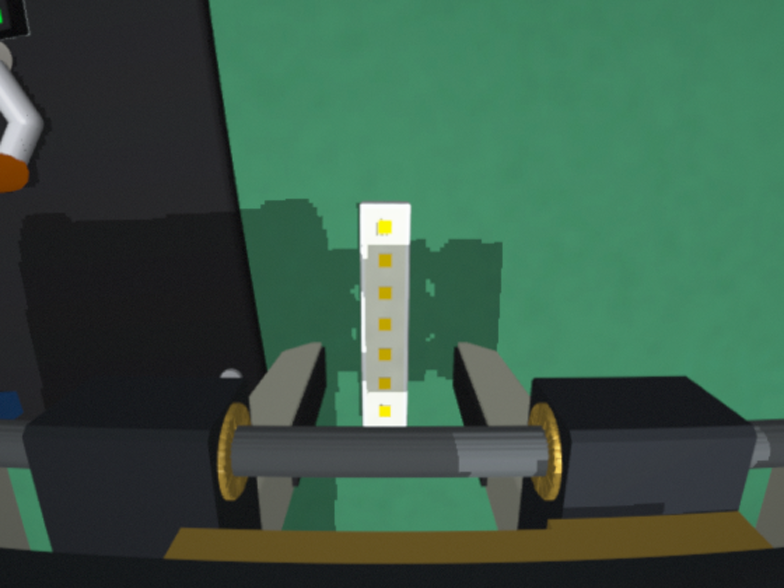

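Emit:
carry_out --increments '[{"linear":[-0.001,0.025,-0.001],"yaw":0.0},{"linear":[-0.0015,0.045,-0.0015],"yaw":0.0},{"linear":[-0.0015,0.056,-0.0015],"yaw":0.0},{"linear":[-0.0015,0.0588,-0.0015],"yaw":0.0},{"linear":[-0.0015,0.0588,-0.0015],"yaw":0.0}]'

```text
t: 39.6
tool_pos: [0.4494, 0.0569, 0.0119]
orientation: [0.016, -2.186, 2.216]
force: [-0.3, -1.4, -0.3]
opening: 0.0466
```

Emit:
carry_out --increments '[{"linear":[0.0,0.0,0.0],"yaw":0.0},{"linear":[0.0,0.0,0.0],"yaw":0.0},{"linear":[0.0,0.0,0.0],"yaw":0.0},{"linear":[0.0,0.0,0.0],"yaw":0.0}]' --gripper 0.0

```text
t: 40.1
tool_pos: [0.4497, 0.0569, 0.0122]
orientation: [0.016, -2.186, 2.216]
force: [0.0, -0.6, 2.7]
opening: 0.0215
```

```bash
python3 -c "
from rk import *
p=tool()[0]
plan(*p); plan(p[0],p[1],.12);plan(.6219,-.263,.12,-.2217)"
```

```text
p [0.4497 0.0569 0.0122] jaw -1.584 q6 1.61 ydir [-0.027 -0.014 -1.   ] | linear [0. 0. 0.] yaw 0.0 rows>= 0.0 F [ 0.  -0.6  2.7] op 0.0215 t 40.1
p [0.4497 0.0569 0.0122] jaw -1.584 q6 1.61 ydir [-0.027 -0.014 -1.   ] | linear [ 0.0029 -0.1077  0.0015] yaw 0.0 rows>= 1.7 F [ 0.  -0.6  2.7] op 0.0215 t 40.1
p [0.4497 0.0569 0.0122] jaw -1.584 q6 1.61 ydir [-0.027 -0.014 -1.   ] | linear [-0.1734 -0.1081  0.3191] yaw -1.362 rows>= 7.3 F [ 0.  -0.6  2.7] op 0.0215 t 40.1
```

Emit:
carry_out --increments '[{"linear":[0.001,-0.04,0.0],"yaw":0.0},{"linear":[0.0029,-0.1,0.002],"yaw":0.0},{"linear":[-0.025,-0.108,0.05],"yaw":-0.18},{"linear":[-0.052,-0.108,0.1],"yaw":-0.36},{"linear":[-0.08,-0.108,0.15],"yaw":-0.54}]'

```text
t: 40.72
tool_pos: [0.5315, -0.0941, 0.1205]
orientation: [-0.557, 1.925, -1.937]
force: [0.3, 1.3, 0.0]
opening: 0.0218
```

```bash
python3 -c "
from rk import *
plan(.6222,-.262,.12,-.2217)"
```

```text
p [ 0.5315 -0.0941  0.1205] jaw -1.037 q6 0.79 ydir [-0.026 -0.014 -1.   ] | linear [0.0073 0.0004 0.1907] yaw -0.815 rows>= 4.4 F [0.3 1.3 0. ] op 0.0218 t 40.73
```

Emit:
carry_out --increments '[{"linear":[0.002,0.0,0.042],"yaw":-0.17},{"linear":[0.004,0.0,0.085],"yaw":-0.34},{"linear":[0.006,0.0,0.128],"yaw":-0.51},{"linear":[0.007,0.0,0.165],"yaw":-0.68},{"linear":[0.0073,0.0,0.19],"yaw":-0.815}]'

```text
t: 41.35
tool_pos: [0.6221, -0.2629, 0.1196]
orientation: [-1.129, 1.38, -1.369]
force: [0.0, -0.4, -0.7]
opening: 0.0215
```

Emit:
carry_out --increments '[{"linear":[0.0,0.0,0.0],"yaw":0.0},{"linear":[0.0,0.0,0.0],"yaw":0.0}]'

```text
t: 41.6
tool_pos: [0.6214, -0.2621, 0.1189]
orientation: [-1.128, 1.383, -1.369]
force: [-0.2, -0.4, -1.1]
opening: 0.0216
```

```bash
python3 -c "
from rk import *
snap('wrist','w29',None,1.4)
plan(.6222,-.262,.12,-.2217)"
```

```text
p [ 0.6215 -0.2618  0.1192] jaw -0.22 q6 -0.24 ydir [-0.028 -0.013 -1.   ] | linear [ 0.0001 -0.0009  0.0007] yaw 0.002 rows>= 0.0 F [-0.5  0.5 -0.9] op 0.0216 t 41.65
```

View pics/w29.png

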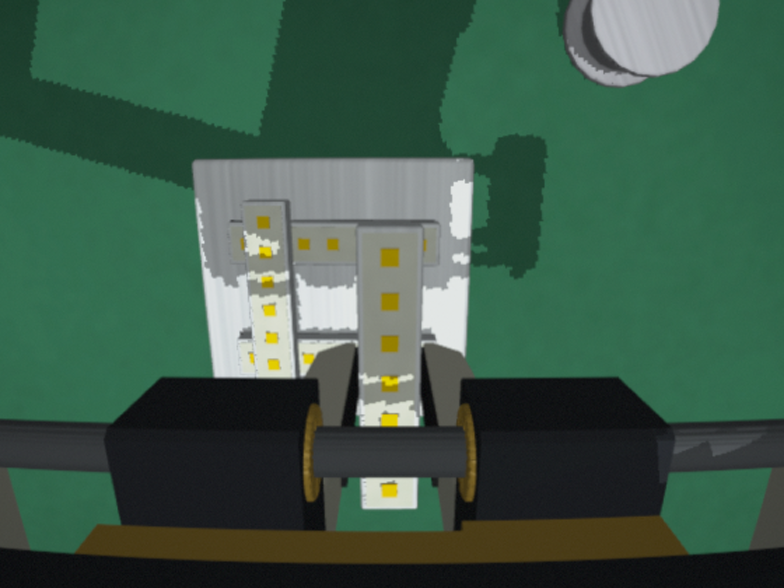

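```bash
python3 -c "
from rk import *
c,im=load('w29');f=lambda p,z:rk(c,p,z)
print('rack corners',f([193,161],.015),f([473,159],.015))
print('bar D  left end',f([229,243],.027),'right end',f([439,245],.027))
print('bar C left end',f([239,357],.027))
print('B far end',f([266,202],.039),'sides',f([244,210],.039),f([289,210],.039),f([252,370],.039),f([293,370],.039))
print('held',f([390,228],.119),f([389,508],.119))
"
```

```text
rack corners (-74.0, 73.8) (72.2, 74.2)
bar D  left end (-53.7, 32.2) right end (55.0, 31.5)
bar C left end (-53.8, -31.6)
B far end (-29.5, 54.2) sides (-40.6, 50.5) (-18.5, 50.4) (-43.0, -33.8) (-21.0, -33.4)
held (32.0, 53.0) (31.8, -54.0)
```

```bash
python3 -c "
from rk import *
plan(.6217,-.2618,.0392,-.2217)"
```

```text
p [ 0.6215 -0.2618  0.1192] jaw -0.22 q6 -0.24 ydir [-0.028 -0.013 -1.   ] | linear [-0.0015  0.0799  0.0021] yaw 0.002 rows>= 1.3 F [-0.5  0.5 -0.9] op 0.0216 t 41.65
```

Emit:
carry_out --increments '[{"linear":[-0.0007,0.035,0.001],"yaw":0.0},{"linear":[-0.001,0.062,0.0015],"yaw":0.0},{"linear":[-0.0015,0.074,0.002],"yaw":0.002},{"linear":[-0.0015,0.0785,0.002],"yaw":0.002},{"linear":[-0.0015,0.08,0.002],"yaw":0.002}]'

```text
t: 42.28
tool_pos: [0.6222, -0.2619, 0.0401]
orientation: [-1.127, 1.383, -1.371]
force: [-0.8, 0.6, -0.6]
opening: 0.0218
```

Emit:
carry_out --increments '[{"linear":[0.0,0.0005,-0.0004],"yaw":0.0},{"linear":[0.0,0.001,-0.0004],"yaw":0.0}]'

```text
t: 42.52
tool_pos: [0.6224, -0.2621, 0.0403]
orientation: [-1.126, 1.381, -1.373]
force: [0.3, -0.3, -0.4]
opening: 0.0214
```

Emit:
carry_out --increments '[{"linear":[0.0,0.0,0.0],"yaw":0.0},{"linear":[0.0,0.0,0.0],"yaw":0.0},{"linear":[0.0,0.0,0.0],"yaw":0.0}]' --gripper 0.5

```text
t: 42.9
tool_pos: [0.6225, -0.2622, 0.0405]
orientation: [-1.126, 1.381, -1.373]
force: [-0.3, -0.9, -0.1]
opening: 0.0449
```

```bash
python3 -c "
from rk import *
p=tool()[0]
plan(*p); plan(p[0],p[1],.2)"
```

```text
p [ 0.6225 -0.2622  0.0405] jaw -0.222 q6 -0.23 ydir [-0.025 -0.014 -1.   ] | linear [0. 0. 0.] yaw 0.0 rows>= 0.0 F [-0.3 -0.9 -0.1] op 0.0449 t 42.9
p [ 0.6225 -0.2622  0.0405] jaw -0.222 q6 -0.23 ydir [-0.025 -0.014 -1.   ] | linear [ 0.0031 -0.1595 -0.0034] yaw 0.0 rows>= 2.6 F [-0.3 -0.9 -0.1] op 0.0449 t 42.9
```

Emit:
carry_out --increments '[{"linear":[0.0005,-0.03,-0.0006],"yaw":0.0},{"linear":[0.0015,-0.08,-0.0017],"yaw":0.0},{"linear":[0.003,-0.14,-0.003],"yaw":0.0},{"linear":[0.04,-0.19,-0.01],"yaw":0.0},{"linear":[0.09,-0.21,-0.02],"yaw":0.0}]'

```text
t: 43.52
tool_pos: [0.5901, -0.3431, 0.2578]
orientation: [-1.125, 1.373, -1.376]
force: [1.0, -1.0, -0.4]
opening: 0.0466
```

Emit:
carry_out --increments '[{"linear":[0.03,-0.02,0.0],"yaw":0.0},{"linear":[0.03,-0.02,0.0],"yaw":0.0},{"linear":[0.03,-0.02,0.0],"yaw":0.0}]'

```text
t: 43.9
tool_pos: [0.5839, -0.3714, 0.2774]
orientation: [-1.125, 1.374, -1.375]
force: [-0.4, -0.0, 0.3]
opening: 0.0463
```

```bash
python3 -c "
from rk import *
snap('wrist','w30',None,1.4);snap('side','s30',(120,150,400,360),2.7);snap('scene','c30',(160,130,400,350),2.7)
plan(.6,-.3,.3)"; python3 chk.py s30
```

```text
p [ 0.584  -0.3705  0.2768] jaw -0.218 q6 -0.41 ydir [-0.021 -0.016 -1.   ] | linear [-0.0718 -0.0247 -0.    ] yaw 0.0 rows>= 1.2 F [-0.7  0.5 -0.7] op 0.0464 t 44.05
s30 green [-4.2  0.5] (0.5945, 0.2548, 95.0, 45.0, -86.0)
blue [-63.5  85.6] [-38.  128.3]
blue [-197.5   51.1] [-183.5   77.2]
blue [20.8 36.8] [38.3 66.4]
blue [ 22.1 -50.1] [ 38.6 -16.3]
blue [ 127.9 -139.2] [203.6 -14.3]
blue [-121.8 -958.6] [  36.9 -866.5]
blue [    303.6 -224954.8] [1.454504e+05 1.162000e+02]
```

View pics/w30.png

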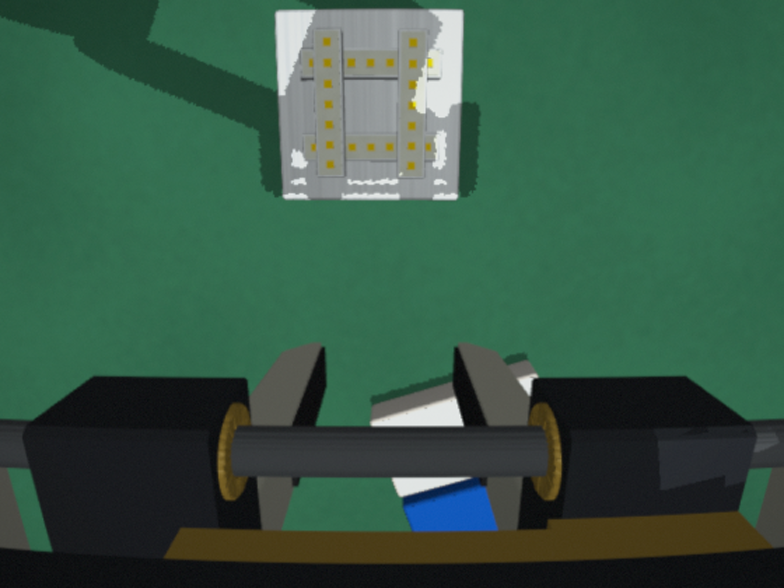

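View pics/s30.png

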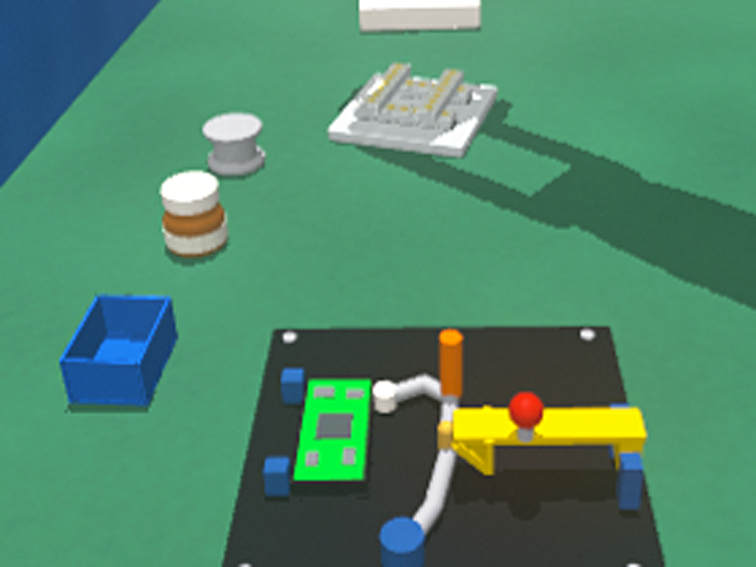

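View pics/c30.png

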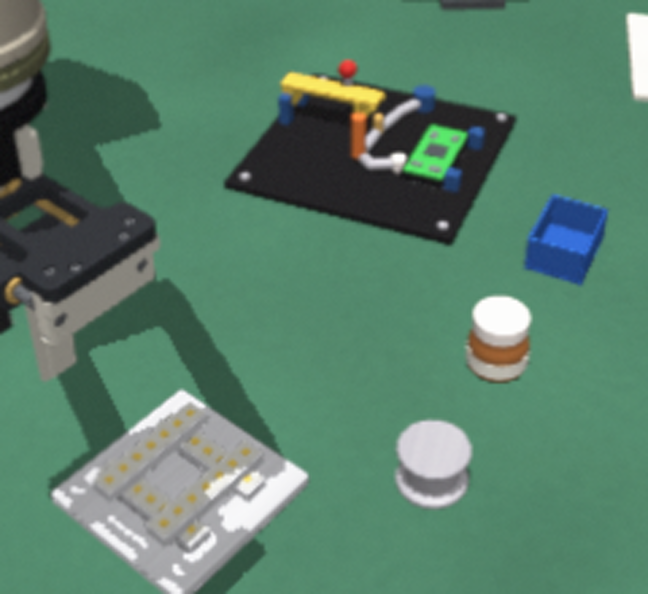

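```bash
python3 -c "
from h import *
print(robot.read_state()['dq'].round(3), robot.close_job())"
```

```text
the job is handed in; nothing more can be done
[-0.001 -0.002 -0.004 -0.003  0.    -0.001] None
```

The board is clamped and the tower is built. I handed the job in at about 44 s with the arm clear of everything.

**Clamp:** I drew the arm back until the stay held it, laid the board against the blue edge until I felt contact, then lifted the stay to release the arm. The last pictures show:
- The clip is at about 0.12 rad with its nose on the board, and the stay is down again.
- The board did not move when the arm sprang in.
- The board is within about 2 mm of midway along the edge. The cameras differ by that much, so I can't say closer.

**Tower:** Four bars were on the bench, so the tower has two full layers and no odd bar.
- The lower pair lies on the black marks, about 1–2 mm off along their length.
- The upper pair lies across them, centred and spaced within about 1–2 mm.
- One upper bar may be turned by about 1°.

**Other things:** The spool, jar and parts bin look undisturbed in the final pictures. I saw no knock to the board and no slip of the grip.

**Disagreements:** The cameras disagreed by 2–4 mm on where the rack stands. I used the average and lined up each held bar with the marks, the rack edges or the bars already placed before lowering it. The tool also picked up a 1–2° tilt, with no visible effect on the result.

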